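# Hang the pots level on the balance bar

## Task

Hang the three pots by their eyes on the prongs of the pivoting bar: the two small white pots on the two prongs on the robot's left, the big green pot on the one prong on the right. Go alternately - one small pot, then the big one, then the other small one - so that the bar never leans far, and push each pot back along its prong until it meets the sprung red pad and presses it gently, with about 9 N, before you rest it on the prong and let it go without dropping it. Leave all three hanging, still, with the bar level, and do not disturb the bottle, jar and bowl.

Things in the scene. Friction and masses are not known exactly. Their poses are not given: they have to be found in the camera images.
- stand: The bar's fixed stand: dark steel base plate 150 x 160 x 12 mm and an aluminium post behind the bar. Origin on the counter directly under the bar's centre; its x axis is level, along the pivot's axis, away from the robot; y along the bar to the robot's left, z up. Its place and yaw vary.
- bar (a joint): Tilt of the bar (rad): 0 level, positive lifts the left end. A damped centring spring (3.2 N m/rad) lets it lean under load: 0.046 with one small pot on the inner left prong, 0.083 on the outer, 0.13 with the big pot alone or both small pots alone, which is too far (over 0.11). Level when all three hang. It also leans if a prong is pushed up or down.
- bar_pivot (a point): Centre of the pivoting wooden bar (430 mm long in y, 14 x 22 mm), 205 mm above the counter; fixed to the bar, leaning with it, axes as the stand's when level. Three level prongs point to its -x (towards the robot), their axes at its z = 0 and y = +180, +100 and -140 mm.
- tip_outer (a point): Front end of the outer left prong, on its axis: a steel rod 7 mm in diameter with an 11 mm ball at the front, which reaches 81 mm in front of the bar's centre line. Moves with the bar. The way in is along +x of the stand. On each prong sits a clamped stop collar with a sprung red pad (see tip_inner).
- tip_inner (a point): Front end of the inner left prong, shaped as tip_outer. Red pad on each prong: a disc 24 mm in diameter round the rod, its front face 37 to 53 mm behind the prong's front end, differently on each prong and not reported: feel for it. It yields up to 14 mm on a spring of 2.4 N per mm without preload, damped 80 N s/m.
- tip_right (a point): Front end of the right prong, shaped as tip_outer, with the same kind of pad. A held pot pressing on the bar with more than 14 N in all is too much; less than 5 N is not pressed home. Lower it onto the prong before letting go; do not drop it. The pad pushes back as long as it is pressed in, so ease off before letting the pot go.
- small_a_eye (a point): Centre of the square eye (18 x 18 mm, cut along x) in the upright steel hanger plate of small pot a, 92 mm above its foot. The plate is 8 mm thick (x) and 30 mm wide (y), stands on the pot's centre line and reaches 62 mm above this point. When hung, the eye's centre lies 5.5 mm below the prong's axis; either face may go first.
- small_a_grip (a point): Middle of the solid grip part of small pot a's hanger plate, 45 mm above the eye's centre and 17 mm below the plate's top; x across the 8 mm thickness, y along the 30 mm width, z up.
- small_b_eye (a point): As small_a_eye, for the second, identical small white pot b.
- small_b_grip (a point): As small_a_grip, for small pot b.
- big_eye (a point): Centre of the eye of the big green pot, 112 mm above its foot; eye, hanger plate and axes as small_a_eye.
- big_grip (a point): Middle of the grip part of the big pot's hanger plate, 45 mm above the eye's centre; as small_a_grip.
- small_a: Small open white pot, 54 mm across, 42 mm tall, 150 g within 5 %, with a thin bail over its mouth that carries the hanger plate; stands upright at the start. Origin at the centre of its foot.
- small_b: Small white pot b, the same as small_a; origin at the centre of its foot.
- big: Big open green pot, 78 mm across, 55 mm tall, 300 g within 5 %, with the same kind of bail and hanger plate; stands upright at the start. Origin at the centre of its foot.
- sauce: Bystander: amber sauce bottle, 60 mm across, 170 mm tall; origin at the centre of its foot.
- jar: Bystander: brown jar with red lid, 76 mm across, 100 mm tall; origin at the centre of its foot.
- bowl: Bystander: blue bowl, 110 mm across, 45 mm tall; origin at the centre of its foot.
There are look-alikes about, which are no part of the job. Leave any purple look-alike of the small_b alone.

How it is judged:
On the way, in this order (a step that is already met when the one before it is completed fails the run):
1. a small pot is on a left prong and pressed against its pad with 5 to 14 N ((((x of small_a_eye in the frame of bar_pivot between -0.052 and -0.012 m and y of small_a_eye in the frame of bar_pivot between 0.169 and 0.191 m and z of small_a_eye in the frame of bar_pivot between -0.014 and 0.008 m) and contact force between small_a and bar above 5 N) or ((x of small_a_eye in the frame of bar_pivot between -0.052 and -0.012 m and y of small_a_eye in the frame of bar_pivot between 0.089 and 0.111 m and z of small_a_eye in the frame of bar_pivot between -0.014 and 0.008 m) and contact force between small_a and bar above 5 N) or ((x of small_b_eye in the frame of bar_pivot between -0.052 and -0.012 m and y of small_b_eye in the frame of bar_pivot between 0.169 and 0.191 m and z of small_b_eye in the frame of bar_pivot between -0.014 and 0.008 m) and contact force between small_b and bar above 5 N) or ((x of small_b_eye in the frame of bar_pivot between -0.052 and -0.012 m and y of small_b_eye in the frame of bar_pivot between 0.089 and 0.111 m and z of small_b_eye in the frame of bar_pivot between -0.014 and 0.008 m) and contact force between small_b and bar above 5 N))), for 0.15 s.
2. the big pot is on the right prong and pressed against its pad with 5 to 14 N, one small pot hanging on the left (x of big_eye in the frame of bar_pivot between -0.052 and -0.012 m and y of big_eye in the frame of bar_pivot between -0.151 and -0.129 m and z of big_eye in the frame of bar_pivot between -0.014 and 0.008 m and contact force between big and bar above 5 N and ((x of small_a_eye in the frame of bar_pivot between -0.06 and -0.012 m and y of small_a_eye in the frame of bar_pivot between 0.169 and 0.191 m and z of small_a_eye in the frame of bar_pivot between -0.014 and 0.008 m) or (x of small_a_eye in the frame of bar_pivot between -0.06 and -0.012 m and y of small_a_eye in the frame of bar_pivot between 0.089 and 0.111 m and z of small_a_eye in the frame of bar_pivot between -0.014 and 0.008 m) or (x of small_b_eye in the frame of bar_pivot between -0.06 and -0.012 m and y of small_b_eye in the frame of bar_pivot between 0.169 and 0.191 m and z of small_b_eye in the frame of bar_pivot between -0.014 and 0.008 m) or (x of small_b_eye in the frame of bar_pivot between -0.06 and -0.012 m and y of small_b_eye in the frame of bar_pivot between 0.089 and 0.111 m and z of small_b_eye in the frame of bar_pivot between -0.014 and 0.008 m))), for 0.15 s.
3. the other small pot is on the free left prong and pressed against its pad with 5 to 14 N, the big and first small pots hanging (x of big_eye in the frame of bar_pivot between -0.06 and -0.012 m and y of big_eye in the frame of bar_pivot between -0.151 and -0.129 m and z of big_eye in the frame of bar_pivot between -0.014 and 0.008 m and ((((x of small_a_eye in the frame of bar_pivot between -0.052 and -0.012 m and y of small_a_eye in the frame of bar_pivot between 0.169 and 0.191 m and z of small_a_eye in the frame of bar_pivot between -0.014 and 0.008 m) and contact force between small_a and bar above 5 N) and (x of small_b_eye in the frame of bar_pivot between -0.06 and -0.012 m and y of small_b_eye in the frame of bar_pivot between 0.089 and 0.111 m and z of small_b_eye in the frame of bar_pivot between -0.014 and 0.008 m)) or (((x of small_a_eye in the frame of bar_pivot between -0.052 and -0.012 m and y of small_a_eye in the frame of bar_pivot between 0.089 and 0.111 m and z of small_a_eye in the frame of bar_pivot between -0.014 and 0.008 m) and contact force between small_a and bar above 5 N) and (x of small_b_eye in the frame of bar_pivot between -0.06 and -0.012 m and y of small_b_eye in the frame of bar_pivot between 0.169 and 0.191 m and z of small_b_eye in the frame of bar_pivot between -0.014 and 0.008 m)) or (((x of small_b_eye in the frame of bar_pivot between -0.052 and -0.012 m and y of small_b_eye in the frame of bar_pivot between 0.169 and 0.191 m and z of small_b_eye in the frame of bar_pivot between -0.014 and 0.008 m) and contact force between small_b and bar above 5 N) and (x of small_a_eye in the frame of bar_pivot between -0.06 and -0.012 m and y of small_a_eye in the frame of bar_pivot between 0.089 and 0.111 m and z of small_a_eye in the frame of bar_pivot between -0.014 and 0.008 m)) or (((x of small_b_eye in the frame of bar_pivot between -0.052 and -0.012 m and y of small_b_eye in the frame of bar_pivot between 0.089 and 0.111 m and z of small_b_eye in the frame of bar_pivot between -0.014 and 0.008 m) and contact force between small_b and bar above 5 N) and (x of small_a_eye in the frame of bar_pivot between -0.06 and -0.012 m and y of small_a_eye in the frame of bar_pivot between 0.169 and 0.191 m and z of small_a_eye in the frame of bar_pivot between -0.014 and 0.008 m)))), for 0.15 s.
At the end, for the whole second after the job is handed in: The big pot hangs by its eye on the right prong and one small pot on each left prong, each at least 21 mm behind the prong's front end, eye centre within 11 mm of the prong sideways; the bar is level within 0.03 rad; pots (under 0.05 m/s) and bar (under 0.05 rad/s) are at rest and released (x of big_eye in the frame of bar_pivot between -0.06 and -0.012 m and y of big_eye in the frame of bar_pivot between -0.151 and -0.129 m and z of big_eye in the frame of bar_pivot between -0.014 and 0.008 m and (((x of small_a_eye in the frame of bar_pivot between -0.06 and -0.012 m and y of small_a_eye in the frame of bar_pivot between 0.169 and 0.191 m and z of small_a_eye in the frame of bar_pivot between -0.014 and 0.008 m) and (x of small_b_eye in the frame of bar_pivot between -0.06 and -0.012 m and y of small_b_eye in the frame of bar_pivot between 0.089 and 0.111 m and z of small_b_eye in the frame of bar_pivot between -0.014 and 0.008 m)) or ((x of small_b_eye in the frame of bar_pivot between -0.06 and -0.012 m and y of small_b_eye in the frame of bar_pivot between 0.169 and 0.191 m and z of small_b_eye in the frame of bar_pivot between -0.014 and 0.008 m) and (x of small_a_eye in the frame of bar_pivot between -0.06 and -0.012 m and y of small_a_eye in the frame of bar_pivot between 0.089 and 0.111 m and z of small_a_eye in the frame of bar_pivot between -0.014 and 0.008 m))) and value of joint bar between -0.03 and 0.03 rad and velocity of joint bar between -0.05 and 0.05 rad/s and linear speed of each of small_a, small_b, big below 0.05 m/s); the robot touches nothing.
It fails at once if the bar leans more than 0.11 rad (value of joint bar above 0.11 rad or value of joint bar below -0.11 rad).
It fails at once if a pot held by the fingers presses on the bar with more than 14 N, or one let go drops on it with more than 30 N ((contact force between small_a and bar above 30 N or (contact force between small_a and bar above 14 N and contact force between small_a and the fingers above 2 N)) or (contact force between small_b and bar above 30 N or (contact force between small_b and bar above 14 N and contact force between small_b and the fingers above 2 N)) or (contact force between big and bar above 30 N or (contact force between big and bar above 14 N and contact force between big and the fingers above 2 N))).
It fails at once if the bottle, jar or bowl is moved more than 20 mm or tipped (distance of any of sauce, jar, bowl from where it was at the start of the episode above 0.02 m or angle between any of sauce, jar, bowl's own z axis and vertical above 0.3 rad).
It also fails if it takes over 72 s, if anything falls off the work surface, if the arm or the gripper's body presses on something with over 40 N, if the wrist force passes 120 N, or if a joint passes its speed limit or range.

## Robot

A 7-joint arm with a two-finger parallel gripper is mounted at the origin on the work surface. World frame = base frame: x ahead of the robot, y to its left, z up, the work surface at z = 0. Lengths are in m, angles in rad, forces in N, time in s.
With the tool pointing down it reaches from about 0.4 to 0.875 m from the base axis. Payload 19.3 kg.
Tool frame: the origin (TCP) lies at the very end of the fingers, on their centre line; the grasp point (between the pads) lies 19 mm behind it; z points along the fingers, y is the direction in which the jaws open and shut (so a half turn about z gives the same grasp; the last joint's range is limited). The gripper opens to 85 mm and grips with 20 to 120 N. Pads are 22 mm wide; open, the fingers measure 114 mm over their backs; the gripper's body (76 mm by 85 mm) begins 54 mm behind the grasp point. The pads swing forward as they close: fully open they stand 13 mm farther back than shut.
Start: joints at [1.178, 0.521, -0.036, 1.599, 0.021, 1.021, -0.113], TCP at [0.198, -0.593, 0.231] pointing down, gripper open.
Joint ranges: [-2.91, 2.91], [-0.3, 2.13], [-1.5, 1.42], [0.17, 2.43], [-1.26, 4.41], [0.16, 1.93], [-2.52, 2.52]. Speed limits (rad/s): [1.89, 1.89, 2.39, 2.39, 3.01, 3.01, 3.01].

## Interface

Orientations are given as [roll, pitch, yaw] about the fixed x, y, z axes, in that order (R = Rz(yaw) Ry(pitch) Rx(roll)).
In Python, from workcell import bot gives the robot as it stands.
- The arm moves only by the tool apply_moves, never from a script. Its argument "commands" is a list of rows, each an object with "travel": the shift along the tool's x, y, z in m, a list of three; "twist": the turn, a rotation vector about the tool's x, y, z in degrees, a list of three; "claw": the finger opening in m, from 0 to 0.0854. A call has 1 to 10 rows; each row is the pose to reach, as a shift and turn from the pose commanded when the call began, along the tool's axes at that moment; what a row does not reach only later rows make up. A row lasts 1/10 s, in which the tool goes at most 50 mm and 8.59 degrees, less where a joint would pass 70% of its speed; a pose out of reach is approached as far as the arm can. A call with a gripper value outside its range is refused whole. The fingers move at their own pace and stop on an object; "force" is the grip in N (left out, the last holds). Time passes only in rows, so rows that repeat a pose let the fingers close. It gives the time, the measured TCP pose, the force and the opening at its end, in the units of the state.
- bot.observe(): the state, without advancing time (a new reading comes with each control period).
- bot.grab_frame(name): name is "side" or "top"; returns a dict with "frame" (384x512x3 uint8, blue, green, red), "fx", "fy", "cx", "cy" (pixels), "pose" (4x4, takes a point from camera to world coordinates). Camera axes: x right, y up, looking along -z (the intrinsics and any distortion apply to the point x, -y, -z); pixel columns grow to the right and rows downward; lengths in m; the calibration is good to about 2 mm. A picture is of the moment at which its call begins. There is no depth.
- bot.job_done(): hands the job in, once; it reports no verdict.
The state is a dict: "clock": time; "qpos": joint angles; "qd": joint speeds; "joint_efforts": joint torques, N m; "position": TCP position; "tool_rot": TCP orientation; "force": force on the tool from outside, world axes, zero at the start; "moment": the same for the moment, N m; "grip_width": finger opening in m.
Only numpy, scipy, OpenCV 4.12 (cv2) and the standard library are available. Lean on these libraries where they do the work, as an engineer would, in place of code of your own. Each camera call takes 0.05 s, during which the arm holds its last target.

## Working session

There is one attempt and no reset: what is moved stays moved. The work goes in short steps, Python scripts to look and compute and a tool call to move; the robot and the scene stay as the last step left them, time stands still between calls to the robot, and variables do not carry over. Pictures are saved under pics/ and viewed, and the job is handed in when it is done.

Besides the shell and the picture viewer there is one more tool, called after "Call:" by a JSON object that holds its "method" and its "body". apply_moves: Moves the arm, as the interface text tells. Its arguments: {"type":"object","properties":{"commands":{"type":"array"},"force":{"type":"number"}},"required":["commands"]}

```bash
ls; mkdir -p pics; cat > h.py <<'E'
import numpy as np, cv2
from workcell import bot
E
python3 - <<'E'
from h import *
import pickle
s=bot.observe(); print(s)
for n in("side","top"):
    f=bot.grab_frame(n); cv2.imwrite(f"pics/{n}0.png",cv2.resize(f["frame"],(800,600),interpolation=cv2.INTER_CUBIC)); pickle.dump(f,open(f"{n}0.pkl","wb"))
    print(n,[k for k in f if k!='frame'],f["fx"],f["fy"],f["cx"],f["cy"],np.round(f["pose"],4).tolist(), {k:f[k] for k in f if k not in('frame','pose','fx','fy','cx','cy')})
E
```

```text
pics
{'clock': 0.0, 'qpos': array([ 1.17782709,  0.52202421, -0.03627863,  1.59999346,  0.02122682,
        1.02108688, -0.11278262]), 'qd': array([-0.00072625,  0.00034929, -0.00015126, -0.00222074, -0.00152629,
       -0.00074059,  0.00081925]), 'joint_efforts': array([-1.05432729e-03, -9.27108335e+01,  1.98021881e+00, -3.69938028e+01,
        1.79115281e-02,  8.29676661e-03,  2.78185944e-06]), 'position': array([ 0.19807388, -0.59243766,  0.23072514]), 'tool_rot': array([-3.14047284e+00,  1.26721843e-04,  3.22748196e-01]), 'force': array([ 0.58502308, -0.15346503,  1.37400452]), 'moment': array([0.01968643, 0.00814757, 0.02924011]), 'grip_width': 0.08549504875995953}
side ['fx', 'fy', 'cx', 'cy', 'pose'] 463.0908559222443 463.0908559222443 260.5802391672693 190.69005224608915 [[-0.8167, 0.3453, -0.4623, -0.1643], [-0.577, -0.4813, 0.6598, 0.956], [0.0053, 0.8057, 0.5923, 1.0109], [0.0, 0.0, 0.0, 1.0]] {}
top ['fx', 'fy', 'cx', 'cy', 'pose'] 370.9294724162415 370.9294724162415 257.2399982299811 194.69271562810374 [[0.0204, 0.9889, -0.147, 0.3636], [-0.9998, 0.02, -0.004, 0.0], [-0.0011, 0.1471, 0.9891, 1.3141], [0.0, 0.0, 0.0, 1.0]] {}
```

View pics/side0.png

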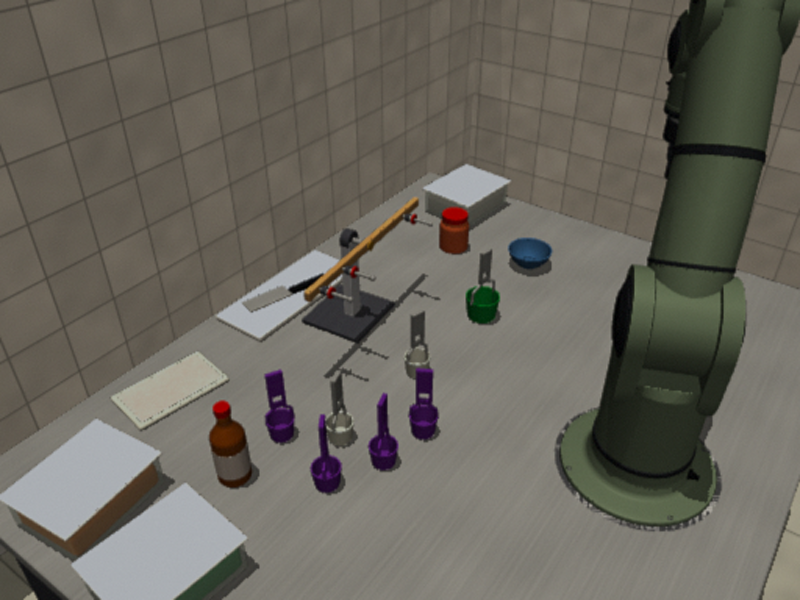

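View pics/top0.png

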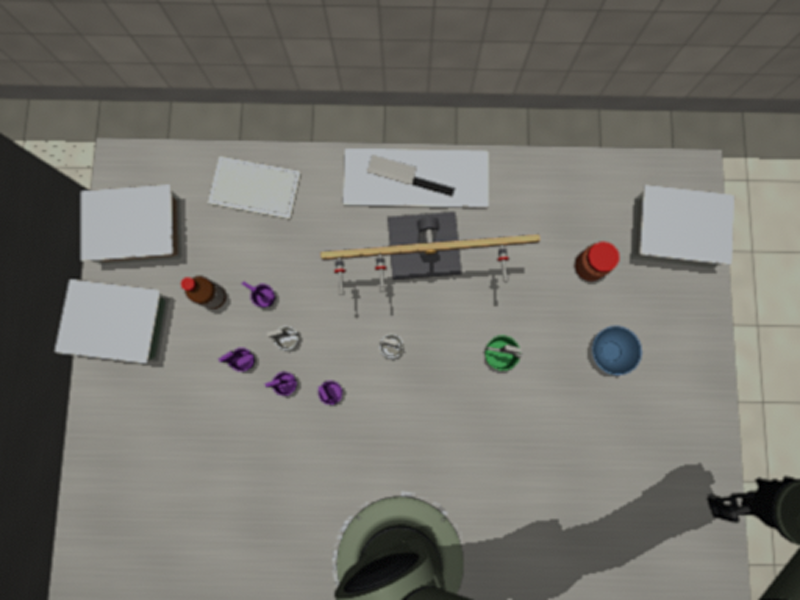

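```bash
python3 - <<'E'
from h import *
import pickle
T=pickle.load(open("top0.pkl","rb"));S=pickle.load(open("side0.pkl","rb"))
def crop(f,x0,y0,x1,y1,k,n): cv2.imwrite(n,cv2.resize(f["frame"][y0:y1,x0:x1],None,fx=k,fy=k,interpolation=cv2.INTER_CUBIC))
crop(S,190,120,290,190,8,"pics/s_bar.png")
crop(T,200,145,350,190,5,"pics/t_bar.png")
crop(S,160,200,290,300,6,"pics/s_pots.png")
crop(T,140,190,340,260,4,"pics/t_pots.png")
E
```

```text
(no output)
```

View pics/s_bar.png

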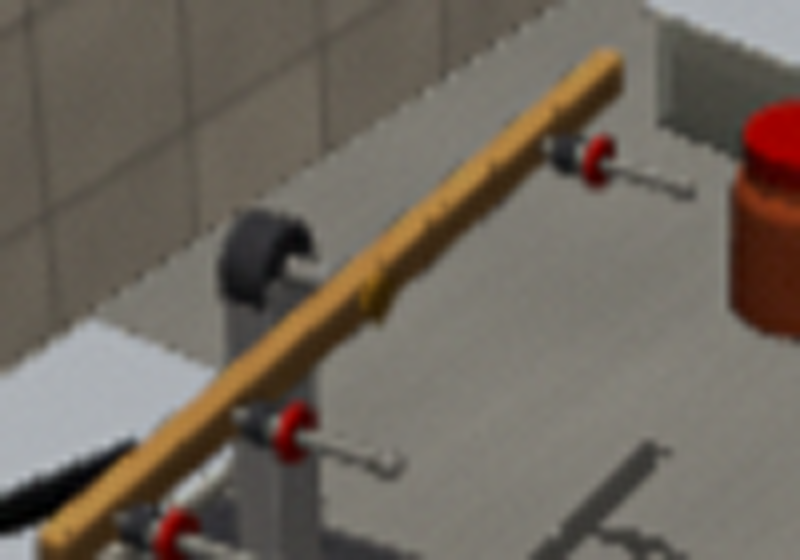

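View pics/t_bar.png

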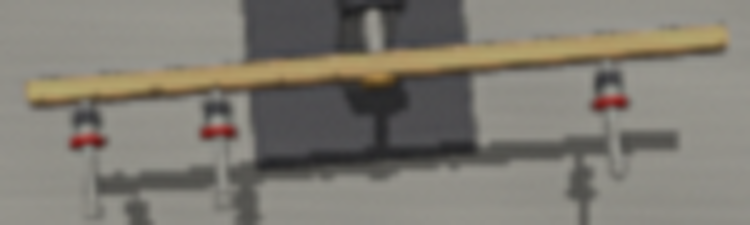

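View pics/s_pots.png

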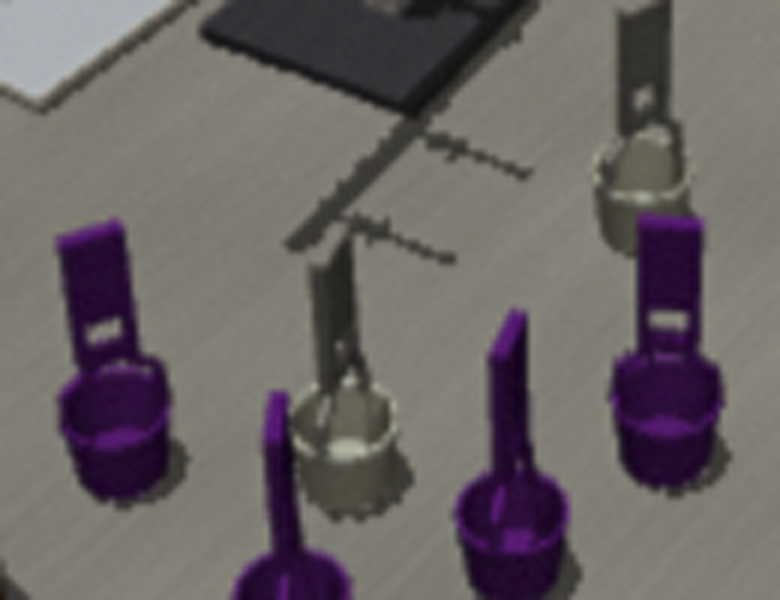

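View pics/t_pots.png

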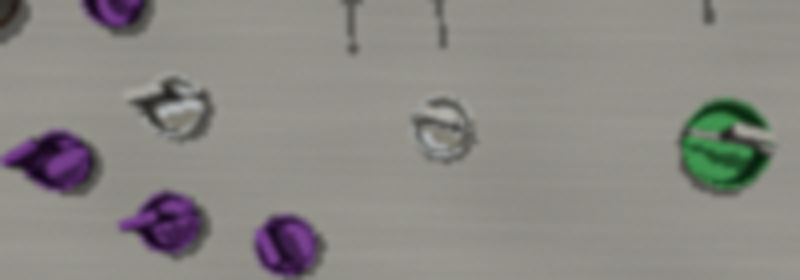

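```bash
cat > h.py <<'E'
import numpy as np, cv2, pickle
from scipy.optimize import least_squares
from workcell import bot
def proj(f,P):
    P=np.atleast_2d(P).astype(float); M=np.linalg.inv(f["pose"]); c=P@M[:3,:3].T+M[:3,3]
    return np.stack([f["fx"]*c[:,0]/-c[:,2]+f["cx"], -f["fy"]*c[:,1]/-c[:,2]+f["cy"]],1)
def onz(f,uv,z):
    uv=np.atleast_2d(uv); d=np.stack([(uv[:,0]-f["cx"])/f["fx"],-(uv[:,1]-f["cy"])/f["fy"],-np.ones(len(uv))],1)@f["pose"][:3,:3].T
    o=f["pose"][:3,3]; return o+d*((z-o[2])/d[:,2])[:,None]
def unc(c,k,x0,y0): c=np.atleast_2d(c).astype(float); return (c+0.5)/k-0.5+[x0,y0]
def Rz(a): return np.array([[np.cos(a),-np.sin(a),0],[np.sin(a),np.cos(a),0],[0,0,1]])
def pt(p,loc): return np.atleast_2d(loc)@Rz(p[2]).T+[p[0],p[1],0]
def zoom(f,x0,y0,x1,y1,k): return cv2.resize(f["frame"][y0:y1,x0:x1],None,fx=k,fy=k,interpolation=cv2.INTER_CUBIC)
def poly(im,f,P,x0,y0,k,col,closed=True):
    q=(proj(f,P)-[x0,y0]+0.5)*k-0.5
    cv2.polylines(im,[np.round(q*16).astype(int)],closed,col,1,cv2.LINE_AA,4)
def drawpot(im,f,p,x0,y0,k,big=False,z0=0):
    e=.112 if big else .092; r=.039 if big else .027; h=.055 if big else .042
    t=np.linspace(0,2*np.pi,40)
    for z in(0,h): poly(im,f,pt(p,np.stack([r*np.cos(t),r*np.sin(t),0*t+z+z0],1)),x0,y0,k,(0,255,255))
    for x in(-.004,.004): 
        poly(im,f,pt(p,[[x,-.015,z0+e-.02],[x,.015,z0+e-.02],[x,.015,z0+e+.062],[x,-.015,z0+e+.062]]),x0,y0,k,(0,255,0) if x<0 else (255,255,0))
        poly(im,f,pt(p,[[x,-.009,z0+e-.009],[x,.009,z0+e-.009],[x,.009,z0+e+.009],[x,-.009,z0+e+.009]]),x0,y0,k,(0,0,255))
TIPS=np.array([[-.081,.18,.205],[-.081,.1,.205],[-.081,-.14,.205]])
def drawbar(im,f,p,x0,y0,k):
    for z in(.194,.216): poly(im,f,pt(p,[[-.007,-.215,z],[.007,-.215,z],[.007,.215,z],[-.007,.215,z]]),x0,y0,k,(0,255,0))
    for t in TIPS: poly(im,f,pt(p,[t,t+[.074,0,0]]),x0,y0,k,(255,0,255),False)
    poly(im,f,pt(p,[[-.075,-.08,.012],[.075,-.08,.012],[.075,.08,.012],[-.075,.08,.012]]),x0,y0,k,(255,255,0))
E
python3 - <<'E'
from h import *
T=pickle.load(open("top0.pkl","rb"));S=pickle.load(open("side0.pkl","rb"))
bt=unc([[94,214],[223,204],[619,176],[27,82],[727,28],[27,105],[727,50]],5,200,145)
bT=np.vstack([TIPS,[[0.007,.215,.216],[.007,-.215,.216],[-.007,.215,.205],[-.007,-.215,.205]]]); 
bs=unc([[398,467],[693,190]],8,190,120)
g=lambda p:np.r_[(proj(T,pt(p,bT[:5]))-bt[:5]).ravel(),(proj(S,pt(p,TIPS[1:]))-bs).ravel()]
r=least_squares(g,[.68,0,.08],x_scale=[.01,.01,.01]);print(r.x,np.round(r.fun.reshape(-1,2),2))
p=r.x
im=zoom(T,200,125,350,205,5);drawbar(im,T,p,200,125,5);cv2.imwrite("pics/o_tb.png",im)
im=zoom(S,190,120,290,210,6);drawbar(im,S,p,190,120,6);cv2.imwrite("pics/o_sb.png",im)
# rough pots from rim centres in top view
for n,c,z in(("a",(180,110),.02),("b",(443,129),.02),("big",(724,145),.03)):
    print(n,onz(T,unc(c,4,140,190),z))
E
```

```text
[ 0.64442954 -0.04809123  0.09631925] [[-0.19  0.62]
 [ 0.33  0.65]
 [-0.12  0.33]
 [-0.43 -1.22]
 [ 0.46 -0.89]
 [ 0.06  0.32]
 [ 0.32  0.23]]
a [[0.47154105 0.2575445  0.02      ]]
b [[0.45960964 0.02731887 0.02      ]]
big [[ 0.44998171 -0.21594764  0.03      ]]
```

View pics/o_tb.png

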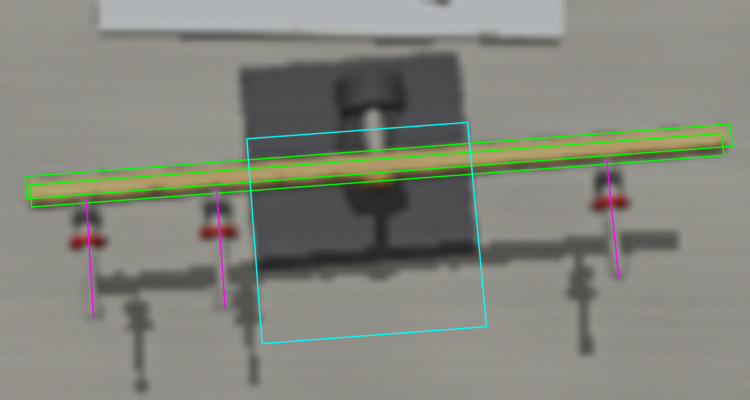

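View pics/o_sb.png

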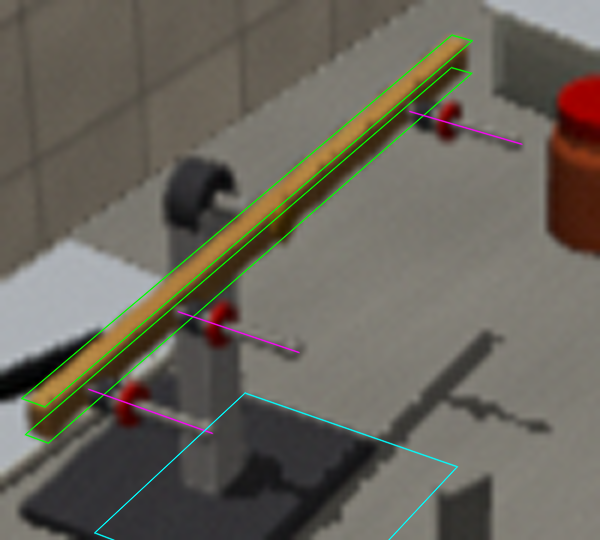

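```bash
python3 - <<'E'
from h import *
T=pickle.load(open("top0.pkl","rb"));S=pickle.load(open("side0.pkl","rb"))
c=[zoom(T,168,200,204,230,11),zoom(T,238,205,274,235,11),zoom(T,305,205,341,235,11)]
cv2.imwrite("pics/zt.png",np.hstack(c)[:,:1190][:, :].copy() if False else cv2.resize(np.hstack(c),None,fx=.66,fy=.66))
cv2.imwrite("pics/zs.png",np.hstack([zoom(S,205,232,235,292,9),zoom(S,252,190,282,250,9),zoom(S,295,150,325,210,9)])[:, :800])
E
```

```text
(no output)
```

View pics/zt.png

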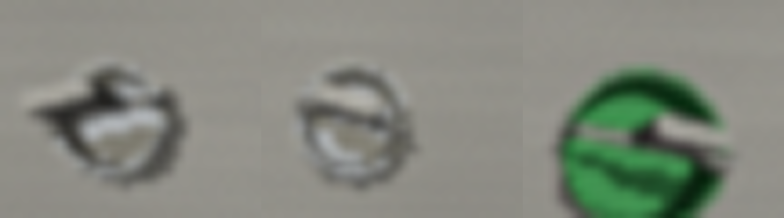

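View pics/zs.png

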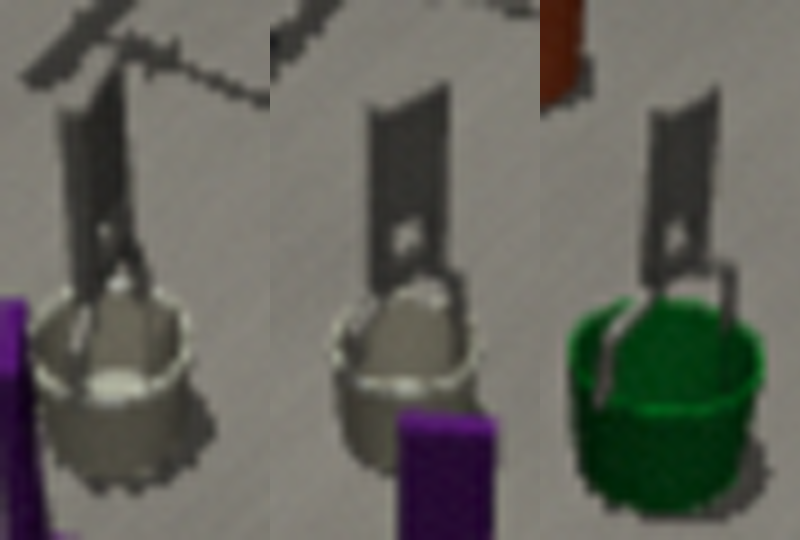

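```bash
cat > fitpots.py <<'E'
from h import *
T=pickle.load(open("top0.pkl","rb"));S=pickle.load(open("side0.pkl","rb"))
k=9
def F(h):return [[-.004,.015,h],[-.004,-.015,h],[.004,.015,h]]
obs={}
obs["a"]=(False,unc([[80,118],[124,64],[60,108]],9,205,232),F(.154),unc([[122,127]],11*.66,168,200))
obs["b"]=(False,unc([[115,112],[180,85],[98,102]],9,252,190),F(.154),unc([[358-261.4,127]],11*.66,238,205))
obs["big"]=(True,unc([[125,115],[179,88],[110,108]],9,295,150),F(.174),unc([[643-522.7,147]],11*.66,305,205))
g0={"a":[.47,.257,.25],"b":[.46,.027,-.15],"big":[.45,-.216,-.2]}
res={}
for n,(big,uv,P,ct) in obs.items():
    # pot rim centre in top view
    zr=.055 if big else .042
    g=lambda p:np.r_[(proj(S,pt(p,P))-uv).ravel(),2*(proj(T,pt(p,[[0,0,zr]]))-ct).ravel()]
    r=least_squares(g,g0[n],x_scale=[.01,.01,.1]);res[n]=r.x
    print(n,np.round(r.x,4),np.round(r.fun,2))
pickle.dump(res,open("pots.pkl","wb"))
a=[];b=[]
for n,(x,y),(u,v) in(("a",(205,232),(168,200)),("b",(252,190),(238,205)),("big",(295,150),(305,205))):
    im=zoom(S,x,y,x+30,y+60,9);drawpot(im,S,res[n],x,y,9,n=="big");a.append(im)
    im=zoom(T,u,v,u+36,v+30,7);drawpot(im,T,res[n],u,v,7,n=="big");b.append(im)
cv2.imwrite("pics/ps.png",np.hstack(a)[:,:800]);cv2.imwrite("pics/ptt.png",np.hstack(b))
E
python3 fitpots.py
```

```text
a [0.4717 0.258  0.1092] [ 0.82 -0.73  2.   -1.26  0.57 -0.61 -2.25 -1.11]
b [ 0.4591  0.0265 -0.3892] [ 0.26  0.09  1.3  -0.11  0.72 -0.17 -0.76 -1.04]
big [ 0.4518 -0.2137 -0.2027] [-0.06  0.22 -0.06 -0.06 -0.18  0.04  0.12  0.1 ]
```

View pics/ps.png

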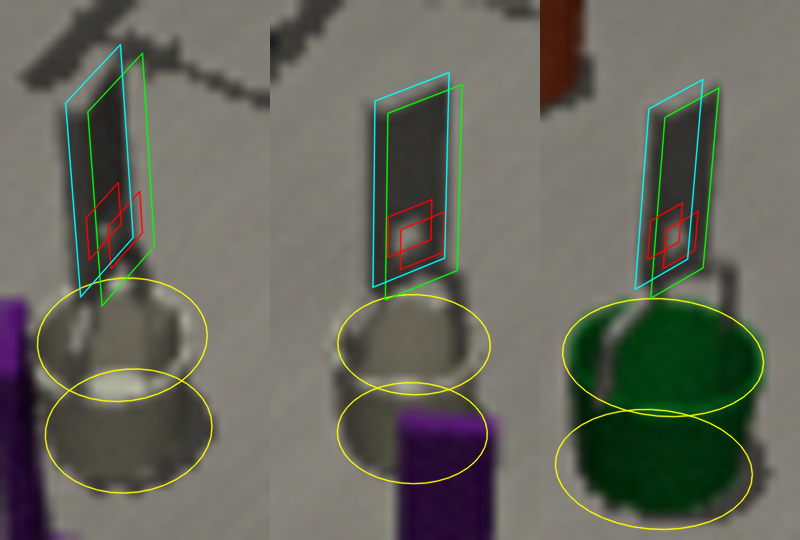

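View pics/ptt.png

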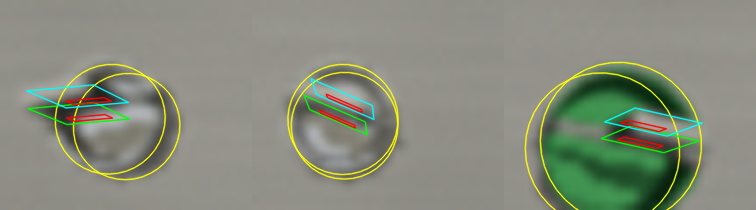

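```bash
cat > fit2.py <<'E'
from h import *
T=pickle.load(open("top0.pkl","rb"));S=pickle.load(open("side0.pkl","rb"))
def F(h):return [[-.004,.015,h],[-.004,-.015,h],[.004,.015,h]]
kt=11*.66
D={"a":(.042,.154,unc([[80,118],[124,64],[60,108]],9,205,232),unc([[111,343]],9,205,232),unc([[60,94]],kt,168,200),unc([[122,127]],kt,168,200)),
"b":(.042,.154,unc([[115,112],[180,85],[98,102]],9,252,190),unc([[135,342]],9,252,190),unc([[343-261.4,98]],kt,238,205),unc([[356-261.4,127]],kt,238,205)),
"big":(.055,.174,unc([[125,115],[179,88],[110,108]],9,295,150),unc([[126,357]],9,295,150),unc([[692-522.7,134]],kt,305,205),unc([[643-522.7,147]],kt,305,205))}
g0={"a":[.47,.257,.25],"b":[.46,.027,-.15],"big":[.45,-.216,-.2]}
res={}
for n,(zr,zt,uv,rs,pt_,rt) in D.items():
    # p + per-camera px bias (small prior)
    def g(q):
        p=q[:3]
        return np.r_[(proj(S,pt(p,F(zt)))+q[3:5]-uv).ravel(),(proj(S,pt(p,[0,0,zr]))+q[3:5]-rs).ravel(),(proj(T,pt(p,[0,0,zt]))+q[5:]-pt_).ravel(),(proj(T,pt(p,[0,0,zr]))+q[5:]-rt).ravel(),q[3:]/1.0]
    r=least_squares(g,g0[n]+[0]*4,x_scale=[.01,.01,.1,1,1,1,1],loss="soft_l1");res[n]=r.x[:3]
    print(n,np.round(r.x,4),np.round(g(r.x),1))
pickle.dump(res,open("pots.pkl","wb"))
E
python3 fit2.py
cat >> h.py <<'E'
from scipy.spatial.transform import Rotation as R
def go(pos,yaw,show=True):
    """tool-frame shift/twist from current measured pose to pointing-down pose"""
    s=bot.observe(); R0=R.from_euler("xyz",s["tool_rot"]); R1=R.from_euler("xyz",[np.pi,0,yaw])
    d=R0.inv().apply(np.array(pos)-s["position"]); w=(R0.inv()*R1).as_rotvec(degrees=True)
    print("t",round(s["clock"],2),"travel",np.round(d,4).tolist(),"twist",np.round(w,2).tolist(),"rows>=",round(max(np.linalg.norm(d)/.05,np.linalg.norm(w)/8.59),1))
E
python3 - <<'E'
from h import *
p=pickle.load(open("pots.pkl","rb"))["b"]
go([p[0],p[1],.25],p[2])
s=bot.observe();print(s["force"])
E
```

```text
a [ 0.4732  0.2601  0.2014 -0.3057  0.3973  0.5709  0.1734] [ 0.1 -0.   0.4 -0.9 -0.3  0.2  0.1  0.1  0.3  0.5 -1.1 -0.8 -0.3  0.4
  0.6  0.2]
b [ 0.4607  0.0282 -0.3052 -0.1201 -0.1146  0.0381  0.1988] [-0.3  0.2  0.3 -0.4  0.   0.1  0.1  0.2  0.5  0.5 -0.6 -0.8 -0.1 -0.1
  0.   0.2]
big [ 0.4508 -0.2139 -0.2249 -0.05   -0.0668 -0.0106  0.0341] [ 0.1  0.2  0.2 -0.  -0.  -0.  -0.2 -0.1 -0.1 -0.4  0.1  0.4 -0.  -0.1
 -0.   0. ]
t 0.1 travel [0.4458, -0.5053, -0.0187] twist [-0.06, 0.02, 35.98] rows>= 13.5
[ 0.03834719 -0.66194612 -0.27869319]
```

Call:
{"method": "apply_moves", "body": {"commands": [{"travel": [0.446,-0.505,-0.019],"twist": [0,0,36],"claw": 0.06},{"travel": [0.446,-0.505,-0.019],"twist": [0,0,36],"claw": 0.06},{"travel": [0.446,-0.505,-0.019],"twist": [0,0,36],"claw": 0.06},{"travel": [0.446,-0.505,-0.019],"twist": [0,0,36],"claw": 0.06},{"travel": [0.446,-0.505,-0.019],"twist": [0,0,36],"claw": 0.06},{"travel": [0.446,-0.505,-0.019],"twist": [0,0,36],"claw": 0.06},{"travel": [0.446,-0.505,-0.019],"twist": [0,0,36],"claw": 0.06},{"travel": [0.446,-0.505,-0.019],"twist": [0,0,36],"claw": 0.06},{"travel": [0.446,-0.505,-0.019],"twist": [0,0,36],"claw": 0.06},{"travel": [0.446,-0.505,-0.019],"twist": [0,0,36],"claw": 0.06}], "force": 25}}

```text
clock: 1.1
position: [0.391, -0.1365, 0.2454]
tool_rot: [3.141, -0.0, -0.306]
force: [2.2, -1.9, 0.2]
grip_width: 0.0601
```

```bash
python3 - <<'E'
from h import *
p=pickle.load(open("pots.pkl","rb"))["b"]
go([p[0],p[1],.23],p[2])
s=bot.observe();print(s["position"],s["tool_rot"],s["qpos"])
E
```

```text
t 1.1 travel [0.0168, -0.178, 0.0154] twist [0.01, -0.02, -0.03] rows>= 3.6
[ 0.39104025 -0.13652518  0.24540924] [ 3.14146981e+00 -2.81262433e-04 -3.05709325e-01] [ 0.31400858  0.16835447 -0.13715333  2.09607392  0.02996566  0.87867306
 -1.71685567]
```

Call:
{"method": "apply_moves", "body": {"commands": [{"travel": [0.0168,-0.176,0.015],"twist": [0,0,0],"claw": 0.06},{"travel": [0.0168,-0.176,0.015],"twist": [0,0,0],"claw": 0.06},{"travel": [0.0168,-0.176,0.015],"twist": [0,0,0],"claw": 0.06},{"travel": [0.0168,-0.176,0.015],"twist": [0,0,0],"claw": 0.06},{"travel": [0.0168,-0.176,0.015],"twist": [0,0,0],"claw": 0.06},{"travel": [0.0168,-0.176,0.015],"twist": [0,0,0],"claw": 0.06}]}}

```text
clock: 1.7
position: [0.4595, 0.0245, 0.2299]
tool_rot: [3.141, 0.001, -0.304]
force: [-0.1, -0.7, -0.8]
grip_width: 0.06
```

```bash
python3 - <<'E'
from h import *
p=pickle.load(open("pots.pkl","rb"))["b"]
go([p[0],p[1],.118],p[2])
for n in("side","top"):
    f=bot.grab_frame(n); pickle.dump(f,open(n+"1.pkl","wb"))
    tcp=bot.observe()["position"]; q=proj(f,tcp)[0]; print(n,q,proj(f,[p[0],p[1],.154]))
    x,y=int(q[0])-45,int(q[1])-35
    im=zoom(f,x,y,x+90,y+70,8); drawpot(im,f,p,x,y,8); c=((q-[x,y]+.5)*8).astype(int); cv2.drawMarker(im,tuple(int(v) for v in c),(0,0,255)); cv2.imwrite(f"pics/{n}1.png",im)
E
```

```text
t 1.7 travel [0.0001, -0.0039, 0.1119] twist [0.02, 0.05, 0.04] rows>= 2.2
side [268.83957448 178.84666631] [[267.2779588  199.90589017]]
top [250.31530011 216.60903864] [[249.27411051 218.33459464]]
```

View pics/side1.png

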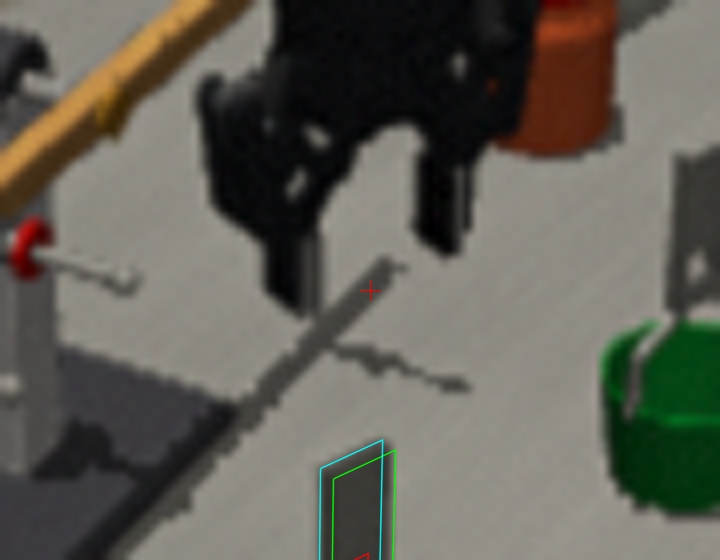

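View pics/top1.png

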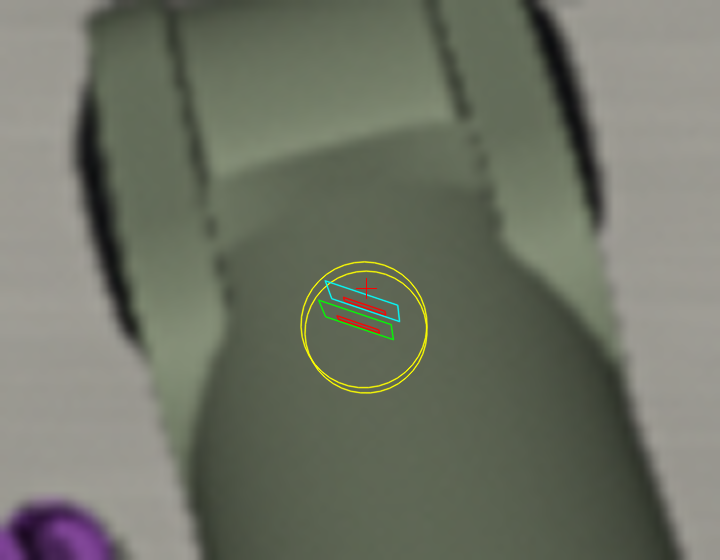

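Call:
{"method": "apply_moves", "body": {"commands": [{"travel": [0,-0.004,0.05],"twist": [0,0,0],"claw": 0.06},{"travel": [0,-0.004,0.112],"twist": [0,0,0],"claw": 0.06},{"travel": [0,-0.004,0.112],"twist": [0,0,0],"claw": 0.06},{"travel": [0,-0.004,0.112],"twist": [0,0,0],"claw": 0.06},{"travel": [0,-0.004,0.112],"twist": [0,0,0],"claw": 0.02},{"travel": [0,-0.004,0.112],"twist": [0,0,0],"claw": 0.02},{"travel": [0,-0.004,0.112],"twist": [0,0,0],"claw": 0.02},{"travel": [0,-0.004,0.112],"twist": [0,0,0],"claw": 0.02},{"travel": [0,-0.004,0.112],"twist": [0,0,0],"claw": 0.02}], "force": 25}}

```text
clock: 2.7
position: [0.4622, 0.0282, 0.1202]
tool_rot: [-3.14, -0.003, -0.306]
force: [-0.7, -0.1, 9.3]
grip_width: 0.0294
```

Call:
{"method": "apply_moves", "body": {"commands": [{"travel": [0,0,-0.005],"twist": [0,0,0],"claw": 0.02},{"travel": [0,0,-0.01],"twist": [0,0,0],"claw": 0.02},{"travel": [0,0,-0.01],"twist": [0,0,0],"claw": 0.02},{"travel": [0,0,-0.01],"twist": [0,0,0],"claw": 0.02}]}}

```text
clock: 3.1
position: [0.4611, 0.0281, 0.1286]
tool_rot: [-3.141, -0.001, -0.306]
force: [-0.4, -0.8, -1.9]
grip_width: 0.0294
```

```bash
python3 - <<'E'
from h import *
f=bot.grab_frame("side");s=bot.observe();print(s["position"],s["force"],s["grip_width"])
x,y=215,175
cv2.imwrite("pics/side2.png",zoom(f,x,y,x+100,y+75,8))
E
```

```text
[0.46101082 0.0280814  0.12838901] [-0.52452896  0.03349191 -1.5263888 ] 0.029698763922189116
```

View pics/side2.png

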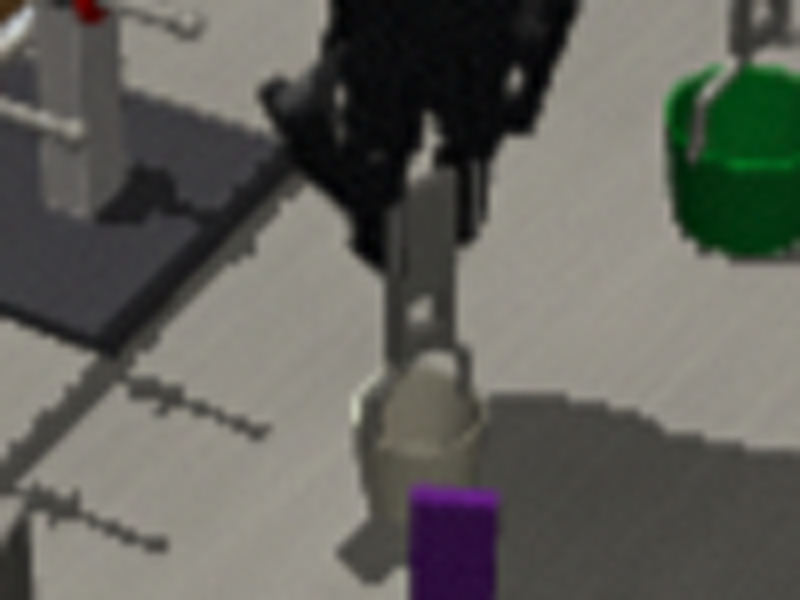

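Call:
{"method": "apply_moves", "body": {"commands": [{"travel": [0,0,0.005],"twist": [0,0,0],"claw": 0.02},{"travel": [0,0,0.0095],"twist": [0,0,0],"claw": 0.02},{"travel": [0,0,0.0095],"twist": [0,0,0],"claw": 0.02},{"travel": [0,0,0.0095],"twist": [0,0,0],"claw": 0.06},{"travel": [0,0,0.0095],"twist": [0,0,0],"claw": 0.06},{"travel": [0,0,0.0095],"twist": [0,0,0],"claw": 0.06},{"travel": [0,0,-0.03],"twist": [0,0,0],"claw": 0.06},{"travel": [0,0,-0.055],"twist": [0,0,0],"claw": 0.06},{"travel": [0,0,-0.055],"twist": [0,0,0],"claw": 0.06}]}}

```text
clock: 4.05
position: [0.4623, 0.0283, 0.1859]
tool_rot: [-3.14, -0.004, -0.306]
force: [1.0, 0.5, -0.8]
grip_width: 0.0601
```

Call:
{"method": "apply_moves", "body": {"commands": [{"travel": [0,0,0],"twist": [0,0,-90],"claw": 0.05},{"travel": [0,0,0],"twist": [0,0,-90],"claw": 0.05},{"travel": [0,0,0],"twist": [0,0,-90],"claw": 0.05},{"travel": [0,0,0],"twist": [0,0,-90],"claw": 0.05},{"travel": [0,0,0],"twist": [0,0,-90],"claw": 0.05},{"travel": [0,0,0],"twist": [0,0,-90],"claw": 0.05},{"travel": [0,0,0],"twist": [0,0,-90],"claw": 0.05},{"travel": [0,0,0],"twist": [0,0,-90],"claw": 0.05},{"travel": [0,0,0],"twist": [0,0,-90],"claw": 0.05},{"travel": [0,0,0],"twist": [0,0,-90],"claw": 0.05}]}}

```text
clock: 5.05
position: [0.4607, 0.0281, 0.1826]
tool_rot: [-3.141, 0.0, 1.201]
force: [-0.0, 0.2, -0.2]
grip_width: 0.0501
```

Call:
{"method": "apply_moves", "body": {"commands": [{"travel": [0,0,0],"twist": [0,0,-4],"claw": 0.05},{"travel": [0,0,0],"twist": [0,0,-4],"claw": 0.05},{"travel": [0,0,0],"twist": [0,0,-4],"claw": 0.05}]}}

```text
clock: 5.35
position: [0.4608, 0.0281, 0.1829]
tool_rot: [-3.141, -0.0, 1.262]
force: [-1.0, 0.1, -0.3]
grip_width: 0.0504
```

```bash
python3 - <<'E'
from h import *
go([.461,.0281,.1195],-.306+np.pi/2)
s=bot.observe();print(s["qpos"])
f=bot.grab_frame("side");x,y=215,175
cv2.imwrite("pics/side3.png",zoom(f,x,y,x+100,y+75,8))
E
```

```text
t 5.35 travel [0.0001, 0.0002, 0.0634] twist [-0.04, -0.0, -0.18] rows>= 1.3
[ 0.29501873  0.38441504 -0.60496583  2.04187988  0.30078684  0.80197236
 -0.79674134]
```

View pics/side3.png

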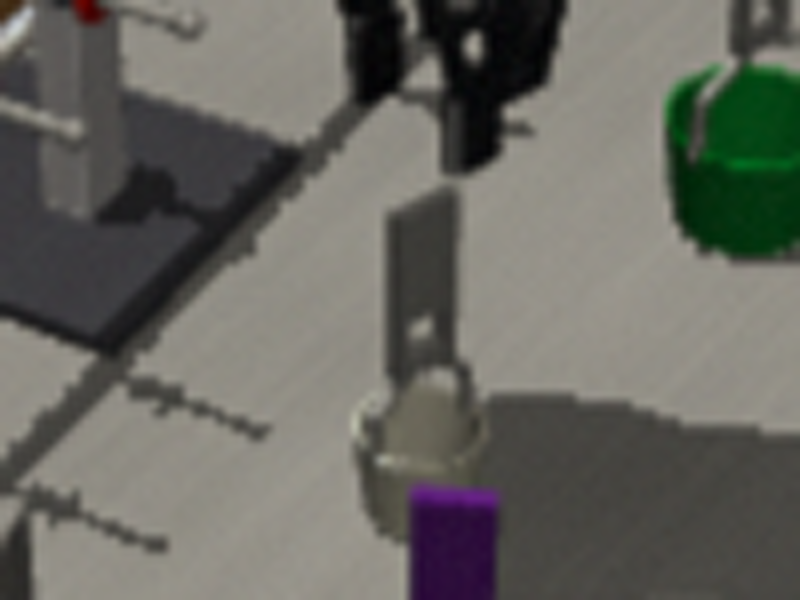

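Call:
{"method": "apply_moves", "body": {"commands": [{"travel": [0,0,0.04],"twist": [0,0,0],"claw": 0.045},{"travel": [0,0,0.063],"twist": [0,0,0],"claw": 0.045},{"travel": [0,0,0.063],"twist": [0,0,0],"claw": 0.045},{"travel": [0,0,0.063],"twist": [0,0,0],"claw": 0.0},{"travel": [0,0,0.063],"twist": [0,0,0],"claw": 0.0},{"travel": [0,0,0.063],"twist": [0,0,0],"claw": 0.0},{"travel": [0,0,0.063],"twist": [0,0,0],"claw": 0.0},{"travel": [0,0,0.063],"twist": [0,0,0],"claw": 0.0},{"travel": [0,0,0.063],"twist": [0,0,0],"claw": 0.0}], "force": 60}}

```text
clock: 6.3
position: [0.4616, 0.0283, 0.1212]
tool_rot: [3.14, -0.001, 1.264]
force: [-1.6, 0.7, 9.0]
grip_width: 0.0073
```

```bash
python3 - <<'E'
from h import *
s=bot.observe();print(s["position"],s["force"],s["grip_width"])
E
```

```text
[0.46164651 0.02828875 0.12119632] [-1.55635462  0.71241883  9.0049133 ] 0.007317094552436993
```

```bash
cat >> h.py <<'E'
ST=np.array([.6444,-.0481,.0963])
def at(d,y,z): # TCP world for plate centre d in front of prong tip, stand y, z
    q=pt(ST,[-.081-d,y,z])[0]; return q
E
python3 - <<'E'
from h import *
for d in(.06,.03,0): print(at(d,.18,.234))
go(at(.05,.18,.234),ST[2]+np.pi/2)
E
```

```text
[0.48674607 0.11750869 0.234     ]
[0.51660707 0.12039323 0.234     ]
[0.54646807 0.12327776 0.234     ]
t 6.3 travel [0.0966, 0.0064, -0.1127] twist [0.11, -0.02, -23.1] rows>= 3.0
```

Call:
{"method": "apply_moves", "body": {"commands": [{"travel": [0,0,-0.02],"twist": [0,0,0],"claw": 0.0},{"travel": [0,0,-0.05],"twist": [0,0,0],"claw": 0.0},{"travel": [0,0,-0.08],"twist": [0,0,-4],"claw": 0.0},{"travel": [0.02,0,-0.1127],"twist": [0,0,-10],"claw": 0.0},{"travel": [0.05,0.003,-0.1127],"twist": [0,0,-16],"claw": 0.0},{"travel": [0.08,0.005,-0.1127],"twist": [0,0,-20],"claw": 0.0},{"travel": [0.0966,0.0064,-0.1127],"twist": [0,0,-23.1],"claw": 0.0},{"travel": [0.0966,0.0064,-0.1127],"twist": [0,0,-23.1],"claw": 0.0},{"travel": [0.0966,0.0064,-0.1127],"twist": [0,0,-23.1],"claw": 0.0},{"travel": [0.0966,0.0064,-0.1127],"twist": [0,0,-23.1],"claw": 0.0}]}}

```text
clock: 7.3
position: [0.496, 0.1172, 0.2328]
tool_rot: [-3.141, 0.001, 1.666]
force: [-0.3, -0.4, -1.9]
grip_width: 0.0068
```

```bash
python3 - <<'E'
from h import *
s=bot.observe();print(s["position"],s["tool_rot"],s["force"],s["grip_width"])
go(at(.05,.18,.234),ST[2]+np.pi/2)
for n,(x,y) in(("side",(190,130)),("top",(200,145))):
    f=bot.grab_frame(n);pickle.dump(f,open(n+"4.pkl","wb"))
    im=zoom(f,x,y,x+100,y+75,8)
    p=[s["position"][0],s["position"][1],s["tool_rot"][2]-np.pi/2]
    drawpot(im,f,p,x,y,8,z0=s["position"][2]-.1212)
    drawbar(im,f,ST,x,y,8)
    cv2.imwrite(f"pics/{n}4.png",im)
    cv2.imwrite(f"pics/{n}4r.png",zoom(f,x,y,x+100,y+75,8))
E
```

```text
[0.49595248 0.11718459 0.23283112] [-3.14107145e+00  6.87510922e-04  1.66556413e+00] [-0.33392456 -0.36943812 -1.91344585] 0.00677201869945037
t 7.3 travel [0.0012, 0.0009, -0.0012] twist [-0.03, 0.04, -0.09] rows>= 0.0
```

View pics/side4.png

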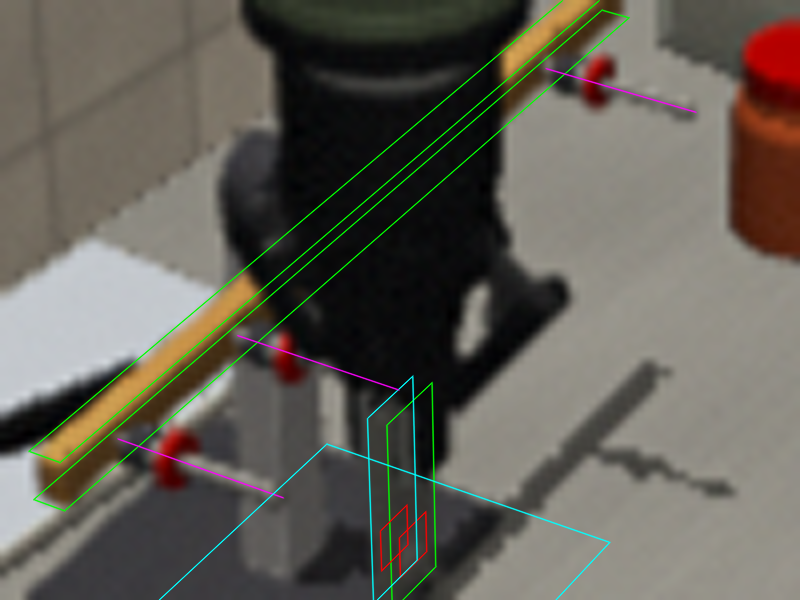

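View pics/side4r.png

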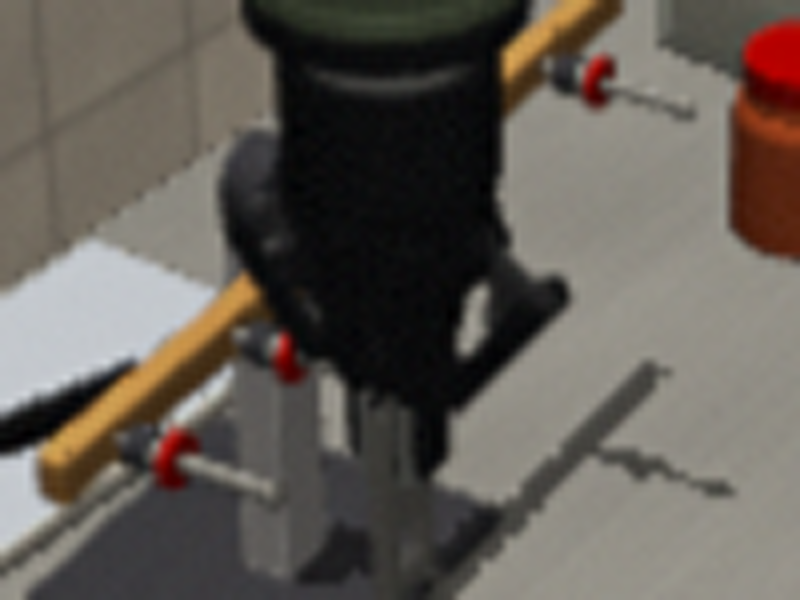

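View pics/top4.png

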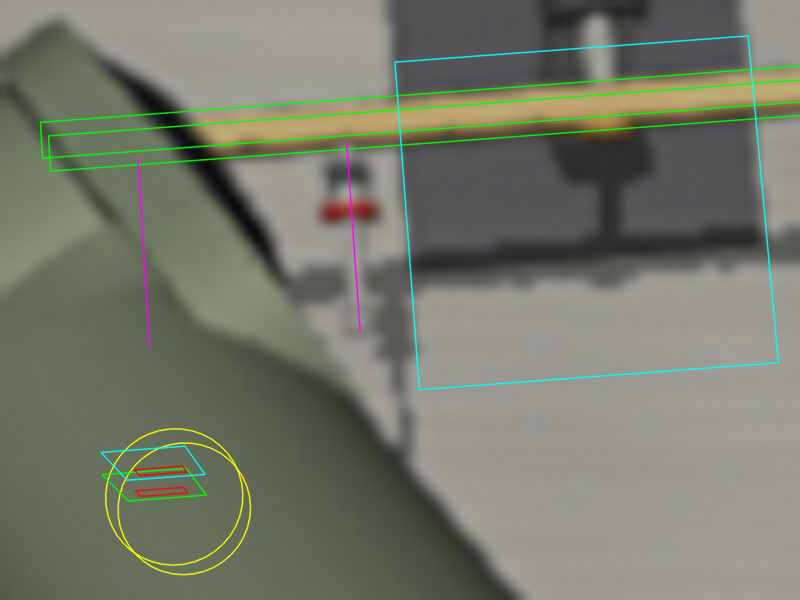

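Call:
{"method": "apply_moves", "body": {"commands": [{"travel": [0.0012,0.015,-0.0012],"twist": [0,0,0],"claw": 0.0},{"travel": [0.0012,0.03,-0.0012],"twist": [0,0,0],"claw": 0.0},{"travel": [0.0012,0.037,-0.0012],"twist": [0,0,0],"claw": 0.0},{"travel": [0.0012,0.037,-0.0012],"twist": [0,0,0],"claw": 0.0},{"travel": [0.0012,0.037,-0.0012],"twist": [0,0,0],"claw": 0.0}]}}

```text
clock: 7.9
position: [0.5323, 0.1229, 0.234]
tool_rot: [-3.141, 0.0, 1.667]
force: [-0.2, -0.2, -1.4]
grip_width: 0.0071
```

```bash
cat > look.py <<'E'
from h import *
import sys
tag=sys.argv[1];yp=float(sys.argv[2]);zoff=float(sys.argv[3]);lean=float(sys.argv[4]) if len(sys.argv)>4 else 0
s=bot.observe();print(s["position"],s["tool_rot"],s["force"],s["grip_width"])
tip=pt(ST,[-.081,yp,.205+yp*np.sin(lean)])[0]
loc=Rz(-ST[2])@(s["position"]-tip);print("stand-frame tool rel tip",np.round(loc,4),"eye z rel",loc[2]-zoff, "yaw err deg",np.degrees(s["tool_rot"][2]-np.pi/2-ST[2]))
for n in sys.argv[5:] or ["side"]:
    f=bot.grab_frame(n); q=proj(f,tip)[0];x,y=int(q[0])-45,int(q[1])-40
    im=zoom(f,x,y,x+90,y+70,8);im2=im.copy()
    p=[s["position"][0],s["position"][1],s["tool_rot"][2]-np.pi/2]
    ez=s["position"][2]-zoff
    drawpot(im2,f,p,x,y,8,z0=ez-.092)
    poly(im2,f,[tip,tip+Rz(ST[2])@[.07,0,0]],x,y,8,(255,0,255),False)
    cv2.imwrite(f"pics/{n}{tag}.png",cv2.resize(np.hstack([im[:, :560],im2[:, :560]]),(800,400)))
E
python3 look.py 5 .18 .0292
```

```text
[0.53234345 0.12290475 0.23398952] [-3.14098607e+00  4.41101632e-05  1.66731066e+00] [-0.2177245  -0.24599182 -1.40486316] 0.007057590798052024
stand-frame tool rel tip [-0.0141  0.001   0.029 ] eye z rel -0.0002104773377989387 yaw err deg 0.012280548512962
```

View pics/side5.png

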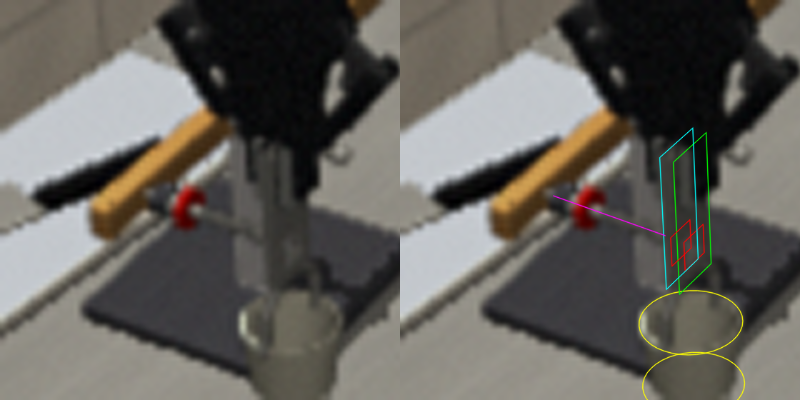

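Call:
{"method": "apply_moves", "body": {"commands": [{"travel": [-0.001,0.006,0],"twist": [0,0,0],"claw": 0.0},{"travel": [-0.001,0.012,0],"twist": [0,0,0],"claw": 0.0},{"travel": [-0.001,0.018,0],"twist": [0,0,0],"claw": 0.0},{"travel": [-0.001,0.024,0],"twist": [0,0,0],"claw": 0.0},{"travel": [-0.001,0.024,0],"twist": [0,0,0],"claw": 0.0}]}}

```text
clock: 8.45
position: [0.5576, 0.1245, 0.2339]
tool_rot: [-3.142, -0.0, 1.667]
force: [0.6, -0.5, -2.5]
grip_width: 0.0069
```

```bash
python3 look.py 6 .18 .0292
```

```text
[0.55759895 0.12448907 0.2339373 ] [-3.14154091e+00 -3.55369644e-04  1.66715943e+00] [ 0.62538147 -0.48859308 -2.49424618] 0.006853346468353383
stand-frame tool rel tip [0.0112 0.0001 0.0289] eye z rel -0.00026270482660614367 yaw err deg 0.00361547823798242
```

View pics/side6.png

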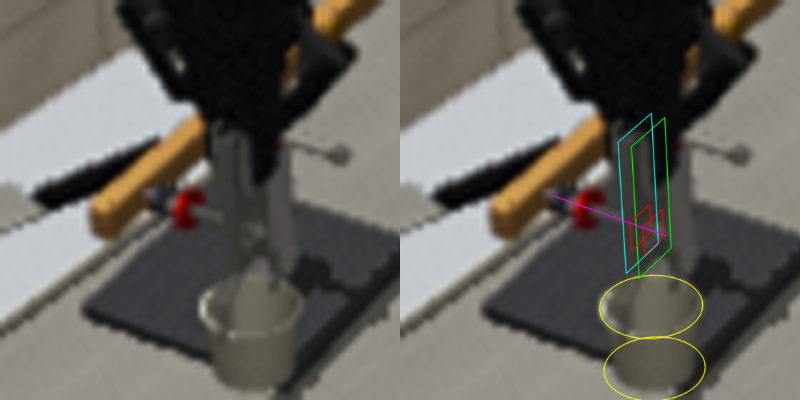

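Call:
{"method": "apply_moves", "body": {"commands": [{"travel": [0,0.006,0],"twist": [0,0,0],"claw": 0.0},{"travel": [0,0.012,0],"twist": [0,0,0],"claw": 0.0},{"travel": [0,0.017,0],"twist": [0,0,0],"claw": 0.0},{"travel": [0,0.019,0],"twist": [0,0,0],"claw": 0.0},{"travel": [0,0.019,0],"twist": [0,0,0],"claw": 0.0}]}}

```text
clock: 9.0
position: [0.576, 0.1263, 0.234]
tool_rot: [-3.141, -0.0, 1.667]
force: [0.1, -0.0, -1.8]
grip_width: 0.0071
```

```bash
cat > st.py <<'E'
from h import *
import sys
s=bot.observe();yp=float(sys.argv[1])
loc=Rz(-ST[2])@(s["position"]-pt(ST,[-.081,yp,.205])[0]);print(np.round(loc,4),"F stand",np.round(Rz(-ST[2])@s["force"],2),"M",np.round(s["moment"],2),s["grip_width"],s["clock"])
E
python3 st.py .18
```

```text
[0.0297 0.0001 0.029 ] F stand [ 0.13 -0.03 -1.77] M [-0.01 -0.01  0.05] 0.0070920810103749544 9.0
```

Leading face is about 34 mm behind the tip, with no contact yet. Continuing in small steps.

Call:
{"method": "apply_moves", "body": {"commands": [{"travel": [0,0.002,0],"twist": [0,0,0],"claw": 0.0},{"travel": [0,0.004,0],"twist": [0,0,0],"claw": 0.0},{"travel": [0,0.005,0],"twist": [0,0,0],"claw": 0.0},{"travel": [0,0.005,0],"twist": [0,0,0],"claw": 0.0}]}}

```text
clock: 9.4
position: [0.5809, 0.1267, 0.2342]
tool_rot: [3.142, -0.0, 1.667]
force: [0.7, 0.1, -2.3]
grip_width: 0.0073
```

Call:
{"method": "apply_moves", "body": {"commands": [{"travel": [0,0.0015,0],"twist": [0,0,0],"claw": 0.0},{"travel": [0,0.003,0],"twist": [0,0,0],"claw": 0.0},{"travel": [0,0.003,0],"twist": [0,0,0],"claw": 0.0}]}}

```text
clock: 9.7
position: [0.584, 0.127, 0.2341]
tool_rot: [3.142, -0.0, 1.667]
force: [-0.2, 0.2, -2.3]
grip_width: 0.0075
```

Call:
{"method": "apply_moves", "body": {"commands": [{"travel": [0,0.0015,0],"twist": [0,0,0],"claw": 0.0},{"travel": [0,0.003,0],"twist": [0,0,0],"claw": 0.0},{"travel": [0,0.003,0],"twist": [0,0,0],"claw": 0.0}]}}

```text
clock: 10.0
position: [0.5867, 0.1273, 0.234]
tool_rot: [-3.141, -0.0, 1.667]
force: [-1.8, -0.8, -1.1]
grip_width: 0.007
```

Call:
{"method": "apply_moves", "body": {"commands": [{"travel": [0,0.001,0],"twist": [0,0,0],"claw": 0.0},{"travel": [0,0.002,0],"twist": [0,0,0],"claw": 0.0},{"travel": [0,0.002,0],"twist": [0,0,0],"claw": 0.0}]}}

```text
clock: 10.3
position: [0.5884, 0.1275, 0.2339]
tool_rot: [-3.141, 0.0, 1.668]
force: [-5.6, -0.7, -1.6]
grip_width: 0.0071
```

Call:
{"method": "apply_moves", "body": {"commands": [{"travel": [0,0.001,0],"twist": [0,0,0],"claw": 0.0},{"travel": [0,0.0016,0],"twist": [0,0,0],"claw": 0.0},{"travel": [0,0.0016,0],"twist": [0,0,0],"claw": 0.0}]}}

```text
clock: 10.6
position: [0.5896, 0.1276, 0.2338]
tool_rot: [-3.14, 0.0, 1.668]
force: [-7.2, -0.3, -1.7]
grip_width: 0.0069
```

Call:
{"method": "apply_moves", "body": {"commands": [{"travel": [0,0,0],"twist": [0,0,0],"claw": 0.0},{"travel": [0,0,0],"twist": [0,0,0],"claw": 0.0}]}}

```text
clock: 10.8
position: [0.5896, 0.1276, 0.2338]
tool_rot: [-3.14, 0.0, 1.668]
force: [-8.2, 0.1, -1.9]
grip_width: 0.0073
```

```bash
python3 st.py .18
```

```text
[0.0433 0.0002 0.0288] F stand [-8.2   0.89 -1.88] M [-0.11  1.88  0.07] 0.007261884346081452 10.8
```

Call:
{"method": "apply_moves", "body": {"commands": [{"travel": [0,-0.002,0],"twist": [0,0,0],"claw": 0.0},{"travel": [0,-0.004,0],"twist": [0,0,0],"claw": 0.0},{"travel": [0,-0.005,0],"twist": [0,0,0],"claw": 0.0},{"travel": [0,-0.005,0.0025],"twist": [0,0,0],"claw": 0.0},{"travel": [0,-0.005,0.005],"twist": [0,0,0],"claw": 0.0},{"travel": [0,-0.005,0.0075],"twist": [0,0,0],"claw": 0.0},{"travel": [0,-0.005,0.01],"twist": [0,0,0],"claw": 0.0},{"travel": [0,-0.005,0.012],"twist": [0,0,0],"claw": 0.0},{"travel": [0,-0.005,0.014],"twist": [0,0,0],"claw": 0.0},{"travel": [0,-0.005,0.014],"twist": [0,0,0],"claw": 0.0}]}}

```text
clock: 11.8
position: [0.5853, 0.1271, 0.2199]
tool_rot: [-3.141, 0.0, 1.667]
force: [0.8, -0.2, -0.9]
grip_width: 0.0074
```

```bash
python3 st.py .18; python3 look.py 7 .18 .0292 -.047
```

```text
[0.039  0.0001 0.0149] F stand [ 0.81 -0.28 -0.94] M [-0.07 -0.09  0.01] 0.007409203394859878 11.8
[0.58532426 0.12709729 0.21987051] [-3.14128327e+00  2.40392234e-05  1.66739578e+00] [ 0.83018258 -0.20226328 -0.93690953] 0.007409203394859878
stand-frame tool rel tip [0.039  0.0001 0.0233] eye z rel -0.005872603267511819 yaw err deg 0.017157490660144912
```

View pics/side7.png

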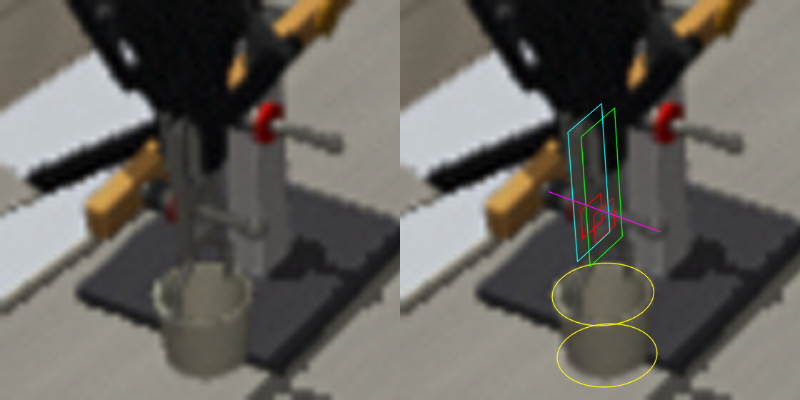

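Call:
{"method": "apply_moves", "body": {"commands": [{"travel": [0,0,0.0015],"twist": [0,0,0],"claw": 0.0},{"travel": [0,0,0.003],"twist": [0,0,0],"claw": 0.0},{"travel": [0,0,0.0045],"twist": [0,0,0],"claw": 0.0},{"travel": [0,0,0.006],"twist": [0,0,0],"claw": 0.0},{"travel": [0,0,0.0065],"twist": [0,0,0],"claw": 0.0},{"travel": [0,0,0.0065],"twist": [0,0,0],"claw": 0.0},{"travel": [0,0,0.0065],"twist": [0,0,0],"claw": 0.0}]}}

```text
clock: 12.55
position: [0.5854, 0.1271, 0.2137]
tool_rot: [3.142, -0.0, 1.667]
force: [0.2, -1.2, -0.1]
grip_width: 0.0074
```

```bash
python3 st.py .18
```

```text
[0.0391 0.0001 0.0087] F stand [ 0.06 -1.22 -0.05] M [-0.2  -0.05 -0.01] 0.007350840300299827 12.55
```

Call:
{"method": "apply_moves", "body": {"commands": [{"travel": [0,0,0],"twist": [0,0,0],"claw": 0.03},{"travel": [0,0,0],"twist": [0,0,0],"claw": 0.03},{"travel": [0,0,0],"twist": [0,0,0],"claw": 0.03},{"travel": [0,0,0],"twist": [0,0,0],"claw": 0.03},{"travel": [0,0,-0.02],"twist": [0,0,0],"claw": 0.03},{"travel": [0,0,-0.06],"twist": [0,0,0],"claw": 0.03},{"travel": [0,0,-0.08],"twist": [0,0,0],"claw": 0.03},{"travel": [0,0,-0.08],"twist": [0,0,0],"claw": 0.03}]}}

```text
clock: 13.35
position: [0.5863, 0.1277, 0.2965]
tool_rot: [3.137, -0.001, 1.667]
force: [-0.4, -0.4, -0.4]
grip_width: 0.0299
```

```bash
python3 - <<'E'
from h import *
p=pickle.load(open("pots.pkl","rb"))["big"]
go([p[0],p[1],.25],p[2])
f=bot.grab_frame("side")
cv2.imwrite("pics/side8.png",zoom(f,180,130,300,220,6))
E
```

```text
t 13.35 travel [-0.327, -0.168, 0.0457] twist [0.14, -0.25, 108.42] rows>= 12.6
```

View pics/side8.png

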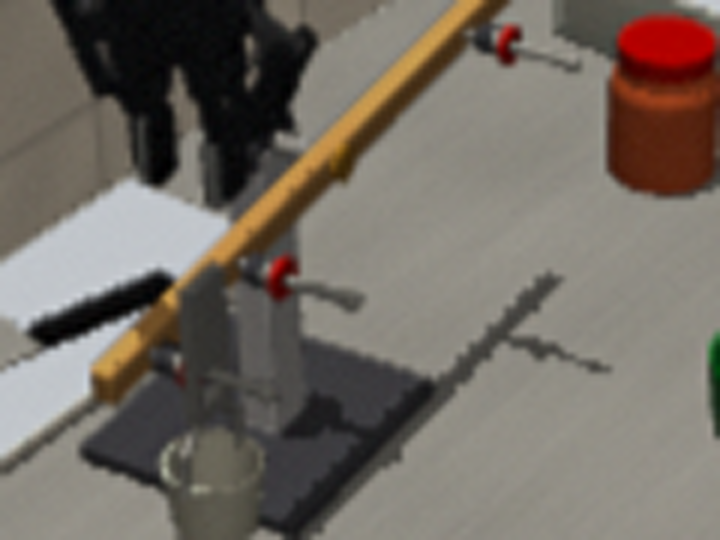

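Call:
{"method": "apply_moves", "body": {"commands": [{"travel": [-0.04,-0.03,0],"twist": [0,0,-8],"claw": 0.06},{"travel": [-0.08,-0.06,0],"twist": [0,0,-16],"claw": 0.06},{"travel": [-0.12,-0.08,0],"twist": [0,0,-24],"claw": 0.06},{"travel": [-0.16,-0.1,0],"twist": [0,0,-32],"claw": 0.06},{"travel": [-0.2,-0.12,0.01],"twist": [0,0,-40],"claw": 0.06},{"travel": [-0.24,-0.14,0.02],"twist": [0,0,-48],"claw": 0.06},{"travel": [-0.28,-0.155,0.03],"twist": [0,0,-56],"claw": 0.06},{"travel": [-0.327,-0.168,0.0457],"twist": [0,0,-64],"claw": 0.06},{"travel": [-0.327,-0.168,0.0457],"twist": [0,0,-71.6],"claw": 0.06},{"travel": [-0.327,-0.168,0.0457],"twist": [0,0,-71.6],"claw": 0.06}], "force": 25}}

```text
clock: 14.4
position: [0.4487, -0.2156, 0.2466]
tool_rot: [3.14, -0.002, 2.917]
force: [0.5, 1.4, 0.8]
grip_width: 0.0604
```

```bash
python3 - <<'E'
from h import *
p=pickle.load(open("pots.pkl","rb"))["big"]
go([p[0],p[1],.139],p[2]+np.pi)
print(bot.observe()["qpos"])
S=bot.grab_frame("side")
im=zoom(S,230,130,350,220,6);drawbar(im,S,ST,230,130,6);drawpot(im,S,p,230,130,6,True)
cv2.imwrite("pics/side9.png",im); 
T=bot.grab_frame("top");im=zoom(T,200,125,320,215,6);drawbar(im,T,ST,200,125,6)
cv2.imwrite("pics/top9.png",im); 
E
```

```text
t 14.4 travel [-0.0019, 0.002, 0.1076] twist [0.09, -0.12, 0.02] rows>= 2.2
[ 1.05009705  0.43533038 -0.94592218  1.87515821  0.4057258   1.04051943
  1.2829005 ]
```

View pics/side9.png

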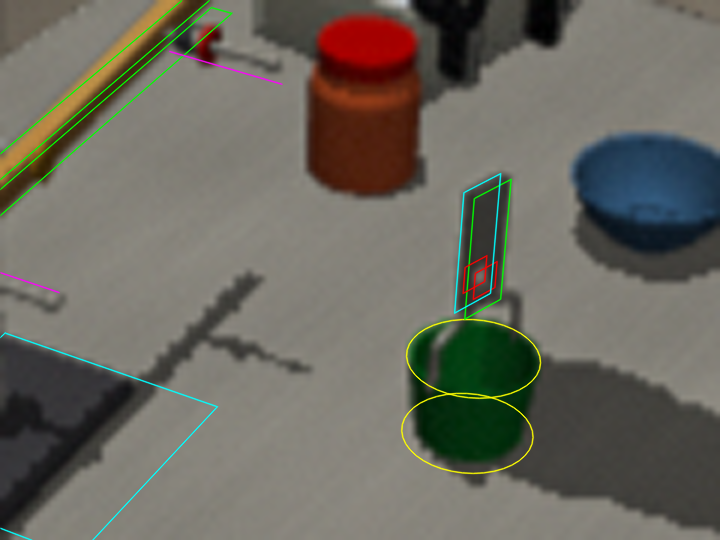

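View pics/top9.png

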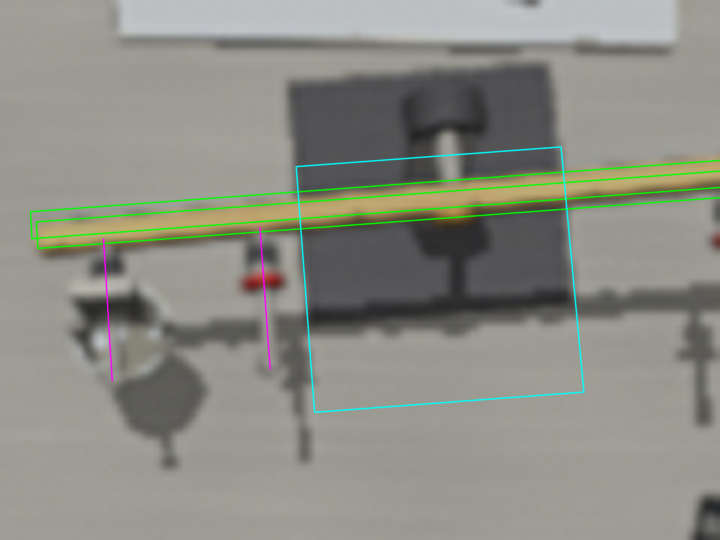

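Call:
{"method": "apply_moves", "body": {"commands": [{"travel": [-0.0019,0.002,0.05],"twist": [0,0,0],"claw": 0.06},{"travel": [-0.0019,0.002,0.1075],"twist": [0,0,0],"claw": 0.06},{"travel": [-0.0019,0.002,0.1075],"twist": [0,0,0],"claw": 0.06},{"travel": [-0.0019,0.002,0.1075],"twist": [0,0,0],"claw": 0.06},{"travel": [-0.0019,0.002,0.1075],"twist": [0,0,0],"claw": 0.02},{"travel": [-0.0019,0.002,0.1075],"twist": [0,0,0],"claw": 0.02},{"travel": [-0.0019,0.002,0.1075],"twist": [0,0,0],"claw": 0.02},{"travel": [-0.0019,0.002,0.1075],"twist": [0,0,0],"claw": 0.02},{"travel": [-0.0019,0.002,0.1075],"twist": [0,0,0],"claw": 0.02}], "force": 25}}

```text
clock: 15.4
position: [0.4531, -0.2139, 0.1424]
tool_rot: [-3.14, 0.003, 2.916]
force: [-0.6, -1.4, 10.5]
grip_width: 0.0295
```

Call:
{"method": "apply_moves", "body": {"commands": [{"travel": [0,0,-0.005],"twist": [0,0,0],"claw": 0.02},{"travel": [0,0,-0.01],"twist": [0,0,0],"claw": 0.02},{"travel": [0,0,-0.01],"twist": [0,0,0],"claw": 0.02},{"travel": [0,0,-0.01],"twist": [0,0,0],"claw": 0.02}]}}

```text
clock: 15.8
position: [0.452, -0.2131, 0.1507]
tool_rot: [-3.141, 0.0, 2.917]
force: [-0.1, -0.7, -2.8]
grip_width: 0.0297
```

Call:
{"method": "apply_moves", "body": {"commands": [{"travel": [0,0,0.005],"twist": [0,0,0],"claw": 0.02},{"travel": [0,0,0.0095],"twist": [0,0,0],"claw": 0.02},{"travel": [0,0,0.0095],"twist": [0,0,0],"claw": 0.02},{"travel": [0,0,0.0095],"twist": [0,0,0],"claw": 0.06},{"travel": [0,0,0.0095],"twist": [0,0,0],"claw": 0.06},{"travel": [0,0,0.0095],"twist": [0,0,0],"claw": 0.06},{"travel": [0,0,-0.03],"twist": [0,0,0],"claw": 0.06},{"travel": [0,0,-0.055],"twist": [0,0,0],"claw": 0.06},{"travel": [0,0,-0.055],"twist": [0,0,0],"claw": 0.06}]}}

```text
clock: 16.7
position: [0.4533, -0.2133, 0.2081]
tool_rot: [-3.141, 0.004, 2.917]
force: [-0.6, -0.1, -0.1]
grip_width: 0.06
```

Call:
{"method": "apply_moves", "body": {"commands": [{"travel": [0,0,0],"twist": [0,0,90],"claw": 0.05},{"travel": [0,0,0],"twist": [0,0,90],"claw": 0.05},{"travel": [0,0,0],"twist": [0,0,90],"claw": 0.05},{"travel": [0,0,0],"twist": [0,0,90],"claw": 0.05},{"travel": [0,0,0],"twist": [0,0,90],"claw": 0.05},{"travel": [0,0,0],"twist": [0,0,90],"claw": 0.05},{"travel": [0,0,0],"twist": [0,0,90],"claw": 0.05},{"travel": [0,0,0],"twist": [0,0,90],"claw": 0.05},{"travel": [0,0,0],"twist": [0,0,90],"claw": 0.05},{"travel": [0,0,0],"twist": [0,0,90],"claw": 0.05}]}}

```text
clock: 17.7
position: [0.4517, -0.213, 0.2048]
tool_rot: [-3.141, -0.0, 1.411]
force: [-0.4, 0.2, -1.0]
grip_width: 0.05
```

Call:
{"method": "apply_moves", "body": {"commands": [{"travel": [0,0,0],"twist": [0,0,4.1],"claw": 0.05},{"travel": [0,0,0],"twist": [0,0,4.1],"claw": 0.05},{"travel": [0,0,0],"twist": [0,0,4.1],"claw": 0.05}]}}

```text
clock: 18.0
position: [0.4519, -0.2129, 0.2051]
tool_rot: [-3.141, 0.0, 1.348]
force: [-0.1, -0.3, -0.5]
grip_width: 0.0502
```

```bash
python3 - <<'E'
from h import *
go([.452,-.2132,.1405],2.917-np.pi/2)
S=bot.grab_frame("side")
cv2.imwrite("pics/side10.png",zoom(S,260,110,380,200,6))
E
```

```text
t 18.0 travel [-0.0003, 0.0002, 0.0646] twist [-0.03, 0.0, 0.12] rows>= 1.3
```

View pics/side10.png

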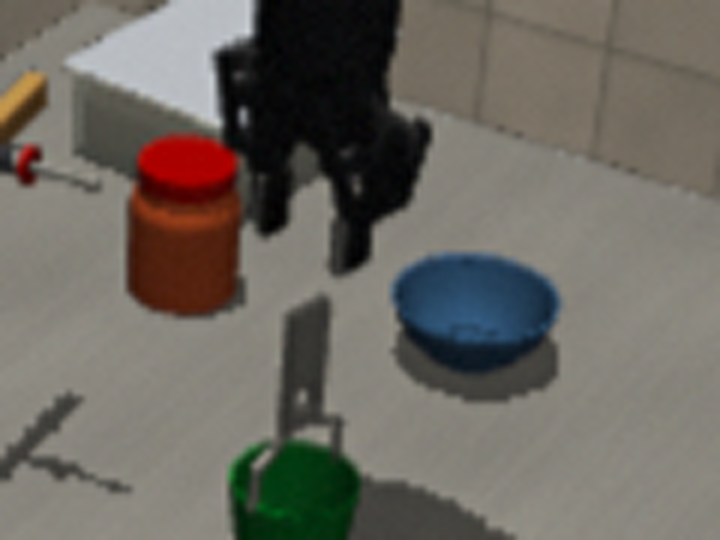

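Call:
{"method": "apply_moves", "body": {"commands": [{"travel": [0,0,0.04],"twist": [0,0,0],"claw": 0.045},{"travel": [0,0,0.064],"twist": [0,0,0],"claw": 0.045},{"travel": [0,0,0.064],"twist": [0,0,0],"claw": 0.045},{"travel": [0,0,0.064],"twist": [0,0,0],"claw": 0.0},{"travel": [0,0,0.064],"twist": [0,0,0],"claw": 0.0},{"travel": [0,0,0.064],"twist": [0,0,0],"claw": 0.0},{"travel": [0,0,0.064],"twist": [0,0,0],"claw": 0.0},{"travel": [0,0,0.064],"twist": [0,0,0],"claw": 0.0},{"travel": [0,0,0.064],"twist": [0,0,0],"claw": 0.0}], "force": 60}}

```text
clock: 18.95
position: [0.4523, -0.2133, 0.1422]
tool_rot: [3.141, 0.001, 1.345]
force: [-1.8, 0.5, 9.5]
grip_width: 0.0069
```

```bash
python3 - <<'E'
from h import *
s=bot.observe();print(s["position"],s["force"])
off=s["position"][2]-.112;print("zoff",off)
go(at(.05,-.14,.205+.14*.083+off),ST[2]+np.pi/2)
E
```

```text
[ 0.45228489 -0.21325023  0.14217877] [-1.82737812  0.47586053  9.5183893 ]
zoff 0.030178771537985108
t 18.95 travel [0.0296, 0.0704, -0.1046] twist [0.05, 0.04, -18.43] rows>= 2.6
```

Call:
{"method": "apply_moves", "body": {"commands": [{"travel": [0,0,-0.02],"twist": [0,0,0],"claw": 0.0},{"travel": [0,0,-0.05],"twist": [0,0,0],"claw": 0.0},{"travel": [0,0,-0.08],"twist": [0,0,-4],"claw": 0.0},{"travel": [0.01,0.02,-0.1046],"twist": [0,0,-9],"claw": 0.0},{"travel": [0.02,0.045,-0.1046],"twist": [0,0,-14],"claw": 0.0},{"travel": [0.0296,0.0704,-0.1046],"twist": [0,0,-18.4],"claw": 0.0},{"travel": [0.0296,0.0704,-0.1046],"twist": [0,0,-18.4],"claw": 0.0},{"travel": [0.0296,0.0704,-0.1046],"twist": [0,0,-18.4],"claw": 0.0},{"travel": [0.0296,0.0704,-0.1046],"twist": [0,0,-18.4],"claw": 0.0}]}}

```text
clock: 19.85
position: [0.5265, -0.2001, 0.246]
tool_rot: [-3.141, 0.0, 1.666]
force: [-0.5, -1.0, -2.5]
grip_width: 0.0067
```

```bash
sed -i 's/ez-.092)/ez-(.112 if yp<0 else .092),big=yp<0)/' look.py; python3 look.py 11 -.14 .0302 -.083 side top
```

```text
[ 0.52651461 -0.20013041  0.24596599] [-3.14086183e+00  1.54845571e-04  1.66566883e+00] [-0.45545253 -1.01346352 -2.54569432] 0.006746373228761405
stand-frame tool rel tip [-0.051   0.      0.0294] eye z rel -0.0008406728805433993 yaw err deg -0.08178943446667487
```

View pics/side11.png

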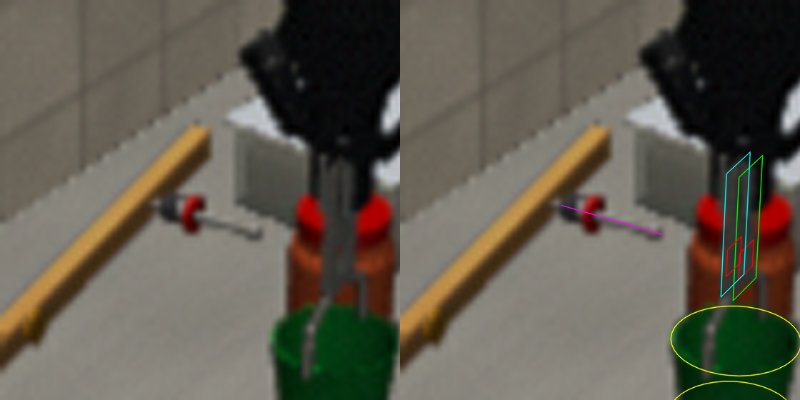

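View pics/top11.png

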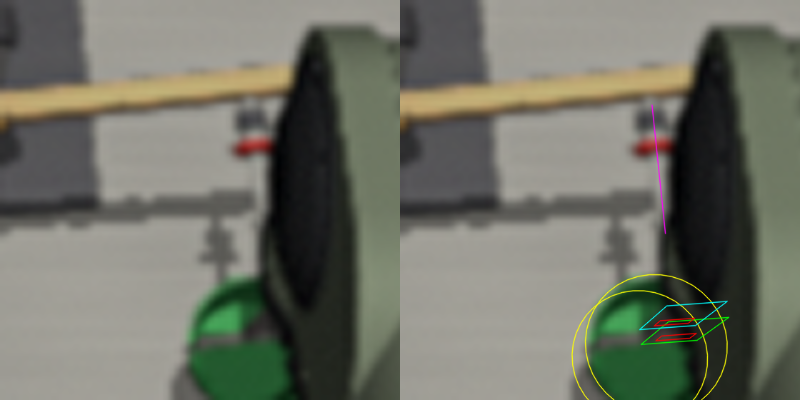

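Call:
{"method": "apply_moves", "body": {"commands": [{"travel": [0,0.015,-0.0008],"twist": [0,0,0],"claw": 0.0},{"travel": [0,0.03,-0.0008],"twist": [0,0,0],"claw": 0.0},{"travel": [0,0.038,-0.0008],"twist": [0,0,0],"claw": 0.0},{"travel": [0,0.044,-0.0008],"twist": [0,0,0],"claw": 0.0},{"travel": [0,0.05,-0.0008],"twist": [0,0,0],"claw": 0.0},{"travel": [0,0.056,-0.0008],"twist": [0,0,0],"claw": 0.0},{"travel": [0,0.062,-0.0008],"twist": [0,0,0],"claw": 0.0},{"travel": [0,0.062,-0.0008],"twist": [0,0,0],"claw": 0.0}]}}

```text
clock: 20.75
position: [0.5895, -0.1937, 0.2468]
tool_rot: [3.141, -0.0, 1.667]
force: [-0.2, 0.4, -3.2]
grip_width: 0.0074
```

```bash
python3 look.py 12 -.14 .0302 -.083 side;python3 st.py -.14
```

```text
[ 0.5895232  -0.19368759  0.24675332] [ 3.14135966e+00 -2.82826391e-04  1.66698008e+00] [-0.20632375  0.43271687 -3.19966662] 0.007356003415420288
stand-frame tool rel tip [0.0124 0.0004 0.0301] eye z rel -5.334623727220808e-05 yaw err deg -0.006660644231371328
[0.012  0.0003 0.0417] F stand [-0.65  0.84 -3.36] M [ 0.08 -0.03 -0.06] 0.007174863748752503 20.8
```

View pics/side12.png

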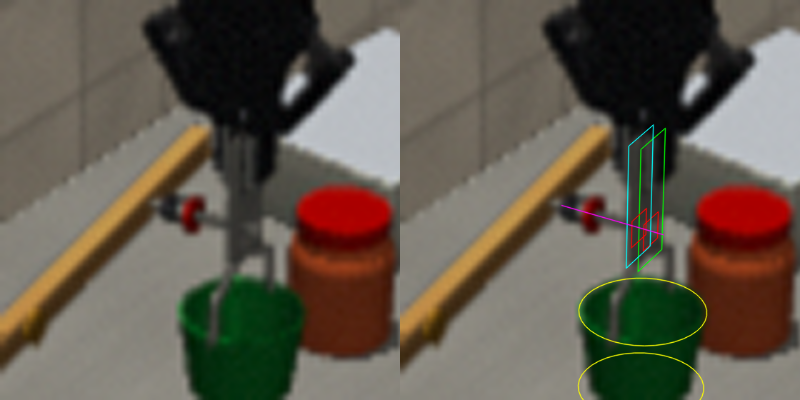

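Call:
{"method": "apply_moves", "body": {"commands": [{"travel": [0,0.006,0],"twist": [0,0,0],"claw": 0.0},{"travel": [0,0.012,0],"twist": [0,0,0],"claw": 0.0},{"travel": [0,0.016,0],"twist": [0,0,0],"claw": 0.0},{"travel": [0,0.018,0],"twist": [0,0,0],"claw": 0.0},{"travel": [0,0.018,0],"twist": [0,0,0],"claw": 0.0}]}}

```text
clock: 21.3
position: [0.6071, -0.1921, 0.2467]
tool_rot: [-3.142, -0.0, 1.667]
force: [0.6, 0.6, -2.8]
grip_width: 0.0071
```

Call:
{"method": "apply_moves", "body": {"commands": [{"travel": [0,0.0015,0],"twist": [0,0,0],"claw": 0.0},{"travel": [0,0.003,0],"twist": [0,0,0],"claw": 0.0},{"travel": [0,0.003,0],"twist": [0,0,0],"claw": 0.0}]}}

```text
clock: 21.6
position: [0.61, -0.1919, 0.2469]
tool_rot: [3.142, -0.0, 1.667]
force: [-0.4, -0.1, -2.1]
grip_width: 0.0071
```

Call:
{"method": "apply_moves", "body": {"commands": [{"travel": [0,0.0015,0],"twist": [0,0,0],"claw": 0.0},{"travel": [0,0.003,0],"twist": [0,0,0],"claw": 0.0},{"travel": [0,0.003,0],"twist": [0,0,0],"claw": 0.0}]}}

```text
clock: 21.9
position: [0.613, -0.1916, 0.2468]
tool_rot: [3.141, -0.0, 1.667]
force: [-0.0, -0.3, -1.6]
grip_width: 0.0071
```

Call:
{"method": "apply_moves", "body": {"commands": [{"travel": [0,0.0015,0],"twist": [0,0,0],"claw": 0.0},{"travel": [0,0.003,0],"twist": [0,0,0],"claw": 0.0},{"travel": [0,0.003,0],"twist": [0,0,0],"claw": 0.0}]}}

```text
clock: 22.2
position: [0.616, -0.1913, 0.2468]
tool_rot: [3.142, -0.0, 1.667]
force: [0.1, -0.1, -2.6]
grip_width: 0.0072
```

```bash
python3 st.py -.14
```

```text
[0.039  0.0002 0.0418] F stand [ 0.11 -0.07 -2.57] M [0.03 0.01 0.05] 0.007210061171159503 22.2
```

Call:
{"method": "apply_moves", "body": {"commands": [{"travel": [0,0.0015,0],"twist": [0,0,0],"claw": 0.0},{"travel": [0,0.003,0],"twist": [0,0,0],"claw": 0.0},{"travel": [0,0.003,0],"twist": [0,0,0],"claw": 0.0}]}}

```text
clock: 22.5
position: [0.6185, -0.1911, 0.2466]
tool_rot: [-3.14, -0.0, 1.667]
force: [-4.6, -1.2, -3.2]
grip_width: 0.007
```

Call:
{"method": "apply_moves", "body": {"commands": [{"travel": [0,0.001,0],"twist": [0,0,0],"claw": 0.0},{"travel": [0,0.002,0],"twist": [0,0,0],"claw": 0.0},{"travel": [0,0.002,0],"twist": [0,0,0],"claw": 0.0}]}}

```text
clock: 22.8
position: [0.62, -0.191, 0.2464]
tool_rot: [-3.14, -0.0, 1.667]
force: [-6.8, -0.5, -2.5]
grip_width: 0.0069
```

Call:
{"method": "apply_moves", "body": {"commands": [{"travel": [0,0,0],"twist": [0,0,0],"claw": 0.0},{"travel": [0,0,0],"twist": [0,0,0],"claw": 0.0}]}}

```text
clock: 23.0
position: [0.62, -0.191, 0.2464]
tool_rot: [-3.139, -0.0, 1.667]
force: [-7.5, 0.2, -2.8]
grip_width: 0.0067
```

Call:
{"method": "apply_moves", "body": {"commands": [{"travel": [0,0.0007,0],"twist": [0,0,0],"claw": 0.0},{"travel": [0,0.0007,0],"twist": [0,0,0],"claw": 0.0},{"travel": [0,0.0007,0],"twist": [0,0,0],"claw": 0.0}]}}

```text
clock: 23.3
position: [0.6205, -0.191, 0.2464]
tool_rot: [-3.139, -0.0, 1.667]
force: [-7.9, 0.8, -1.4]
grip_width: 0.0072
```

```bash
python3 st.py -.14
```

```text
[0.0435 0.0001 0.0414] F stand [-7.79  1.56 -1.4 ] M [0.03 2.04 0.04] 0.007202303625231511 23.3
```

Call:
{"method": "apply_moves", "body": {"commands": [{"travel": [0,-0.003,0],"twist": [0,0,0],"claw": 0.0},{"travel": [0,-0.0055,0],"twist": [0,0,0],"claw": 0.0},{"travel": [0,-0.0055,0.0025],"twist": [0,0,0],"claw": 0.0},{"travel": [0,-0.0055,0.005],"twist": [0,0,0],"claw": 0.0},{"travel": [0,-0.0055,0.0075],"twist": [0,0,0],"claw": 0.0},{"travel": [0,-0.0055,0.01],"twist": [0,0,0],"claw": 0.0},{"travel": [0,-0.0055,0.0125],"twist": [0,0,0],"claw": 0.0},{"travel": [0,-0.0055,0.015],"twist": [0,0,0],"claw": 0.0},{"travel": [0,-0.0055,0.017],"twist": [0,0,0],"claw": 0.0},{"travel": [0,-0.0055,0.017],"twist": [0,0,0],"claw": 0.0}]}}

```text
clock: 24.3
position: [0.616, -0.1913, 0.2296]
tool_rot: [-3.141, -0.0, 1.667]
force: [1.1, -1.0, -1.4]
grip_width: 0.0069
```

```bash
python3 st.py -.14
```

```text
[0.039  0.0002 0.0246] F stand [ 1.   -1.15 -1.41] M [-0.22 -0.11  0.  ] 0.006922342701521508 24.3
```

Call:
{"method": "apply_moves", "body": {"commands": [{"travel": [0,0,0.0015],"twist": [0,0,0],"claw": 0.0},{"travel": [0,0,0.003],"twist": [0,0,0],"claw": 0.0},{"travel": [0,0,0.0045],"twist": [0,0,0],"claw": 0.0},{"travel": [0,0,0.006],"twist": [0,0,0],"claw": 0.0},{"travel": [0,0,0.0066],"twist": [0,0,0],"claw": 0.0},{"travel": [0,0,0.0066],"twist": [0,0,0],"claw": 0.0},{"travel": [0,0,0.0066],"twist": [0,0,0],"claw": 0.0}]}}

```text
clock: 25.0
position: [0.6161, -0.1913, 0.2232]
tool_rot: [3.142, -0.0, 1.667]
force: [-0.1, -0.9, 1.4]
grip_width: 0.0073
```

```bash
python3 look.py 13 -.14 .0302 .047 side;python3 st.py -.14
```

```text
[ 0.61605523 -0.19132316  0.2232343 ] [ 3.14157012e+00 -7.17943657e-05  1.66664875e+00] [-0.13668256 -0.93381016  1.43677623] 0.007276027426953153
stand-frame tool rel tip [0.039  0.0002 0.0248] eye z rel -0.005388126155547842 yaw err deg -0.025644080812382935
[0.039  0.0001 0.0183] F stand [ 0.34 -0.14  0.31] M [-0.23  0.07 -0.01] 0.007071370770724419 25.05
```

View pics/side13.png

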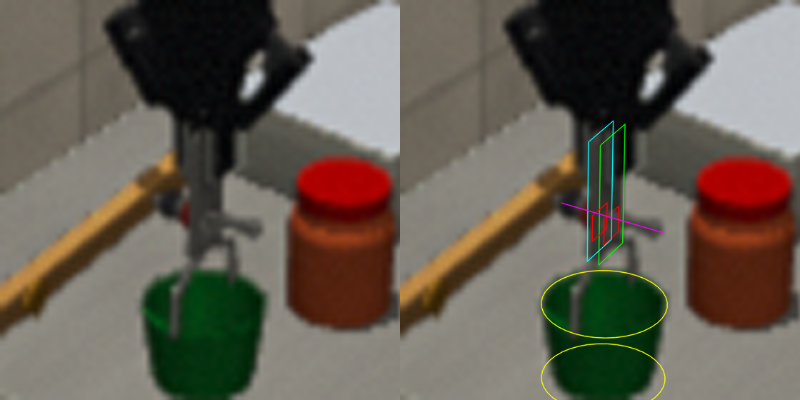

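Weight is carried by the prong. Release and rise.

Call:
{"method": "apply_moves", "body": {"commands": [{"travel": [0,0,0],"twist": [0,0,0],"claw": 0.03},{"travel": [0,0,0],"twist": [0,0,0],"claw": 0.03},{"travel": [0,0,0],"twist": [0,0,0],"claw": 0.03},{"travel": [0,0,0],"twist": [0,0,0],"claw": 0.03},{"travel": [0,0,-0.02],"twist": [0,0,0],"claw": 0.03},{"travel": [0,0,-0.06],"twist": [0,0,0],"claw": 0.03},{"travel": [0,0,-0.08],"twist": [0,0,0],"claw": 0.03},{"travel": [0,0,-0.08],"twist": [0,0,0],"claw": 0.03}]}}

```text
clock: 25.85
position: [0.6171, -0.1913, 0.3063]
tool_rot: [3.137, 0.001, 1.667]
force: [-0.6, -0.3, -0.8]
grip_width: 0.03
```

```bash
python3 - <<'E'
from h import *
p=pickle.load(open("pots.pkl","rb"))["a"];print(p)
go([p[0],p[1],.25],p[2])
f=bot.grab_frame("side")
im=zoom(f,180,130,330,240,5)
cv2.imwrite("pics/side14.png",im)
# purple positions
T=pickle.load(open("top0.pkl","rb"))
for c in[(116,2),(62,160),(172,222),(288,245)]: print(onz(T,unc(c,4,140,190),.042))
E
```

```text
[0.47318364 0.26010066 0.20137691]
t 25.85 travel [0.4632, -0.1003, 0.0552] twist [0.26, -0.1, 83.95] rows>= 9.8
[[0.56249504 0.31338091 0.042     ]]
[[0.42485222 0.35195479 0.042     ]]
[[0.37427967 0.25527253 0.042     ]]
[[0.35697862 0.1559627  0.042     ]]
```

View pics/side14.png

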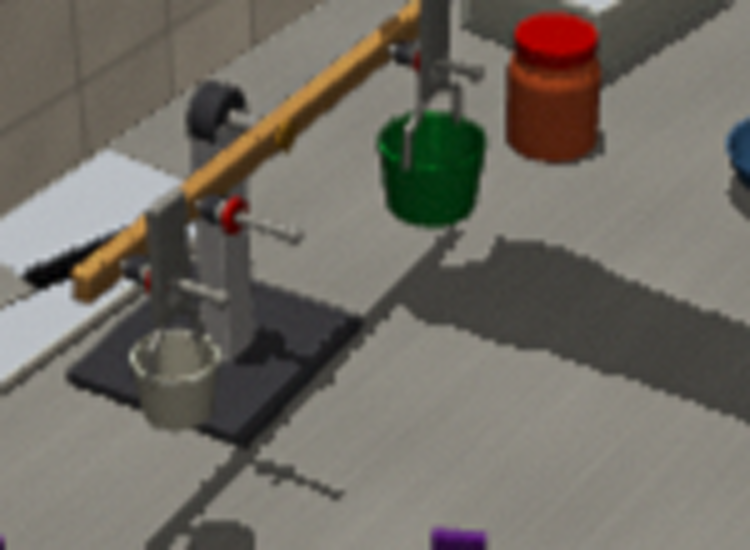

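Call:
{"method": "apply_moves", "body": {"commands": [{"travel": [0.03,-0.035,0],"twist": [0,0,8],"claw": 0.055},{"travel": [0.07,-0.06,0],"twist": [0,0,16],"claw": 0.055},{"travel": [0.115,-0.08,0],"twist": [0,0,24],"claw": 0.055},{"travel": [0.16,-0.1,0],"twist": [0,0,32],"claw": 0.055},{"travel": [0.21,-0.1,0],"twist": [0,0,40],"claw": 0.055},{"travel": [0.26,-0.1,0],"twist": [0,0,48],"claw": 0.055},{"travel": [0.31,-0.1,0],"twist": [0,0,56],"claw": 0.055},{"travel": [0.36,-0.1,0.01],"twist": [0,0,64],"claw": 0.055},{"travel": [0.405,-0.1,0.025],"twist": [0,0,72],"claw": 0.055},{"travel": [0.45,-0.1,0.045],"twist": [0,0,80],"claw": 0.055}], "force": 25}}

```text
clock: 26.9
position: [0.4774, 0.2084, 0.2721]
tool_rot: [3.142, 0.0, 0.35]
force: [-0.1, -0.4, -0.2]
grip_width: 0.0549
```

```bash
python3 - <<'E'
from h import *
p=pickle.load(open("pots.pkl","rb"))["a"]
go([p[0],p[1],.225],p[2]); print(bot.observe()["qpos"],bot.observe()["qd"])
E
```

```text
t 26.9 travel [0.0138, -0.0501, 0.0471] twist [0.0, 0.0, 8.51] rows>= 1.4
[-0.10507496  0.35044144 -0.54112061  1.80256367  0.20598403  1.04484256
 -1.94443224] [-0.91443895  0.33536883  0.16232826 -0.06188508  0.16265979 -0.23650572
 -2.09242555]
```

Call:
{"method": "apply_moves", "body": {"commands": [{"travel": [0.014,-0.046,0.045],"twist": [0,0,5],"claw": 0.055},{"travel": [0.014,-0.046,0.045],"twist": [0,0,5],"claw": 0.055},{"travel": [0.014,-0.046,0.045],"twist": [0,0,5],"claw": 0.055},{"travel": [0.014,-0.046,0.045],"twist": [0,0,5],"claw": 0.055}]}}

```text
clock: 27.3
position: [0.4752, 0.2541, 0.2277]
tool_rot: [3.141, 0.001, 0.268]
force: [-0.4, -0.4, 0.1]
grip_width: 0.0549
```

```bash
python3 - <<'E'
from h import *
p=pickle.load(open("pots.pkl","rb"))["a"]
go([p[0],p[1],.1185],p[2]); 
S=bot.grab_frame("side")
im=zoom(S,155,190,285,285,6);drawpot(im,S,p,155,190,6)
cv2.imwrite("pics/side15.png",im)
E
```

```text
t 27.3 travel [-0.0002, -0.0064, 0.1092] twist [0.03, 0.05, 3.84] rows>= 2.2
```

View pics/side15.png

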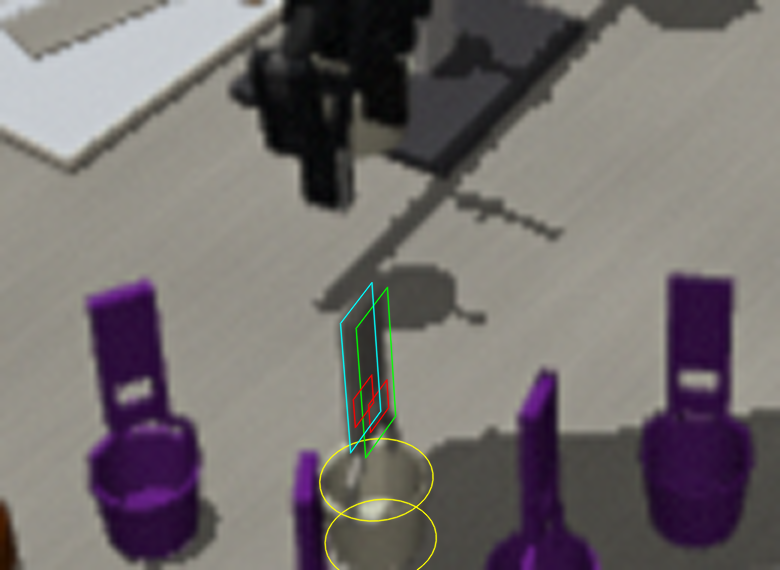

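Call:
{"method": "apply_moves", "body": {"commands": [{"travel": [0,-0.0064,0.02],"twist": [0,0,3.8],"claw": 0.06},{"travel": [0,-0.0064,0.06],"twist": [0,0,3.8],"claw": 0.06},{"travel": [0,-0.0064,0.109],"twist": [0,0,3.8],"claw": 0.06},{"travel": [0,-0.0064,0.109],"twist": [0,0,3.8],"claw": 0.06},{"travel": [0,-0.0064,0.109],"twist": [0,0,3.8],"claw": 0.02},{"travel": [0,-0.0064,0.109],"twist": [0,0,3.8],"claw": 0.02},{"travel": [0,-0.0064,0.109],"twist": [0,0,3.8],"claw": 0.02},{"travel": [0,-0.0064,0.109],"twist": [0,0,3.8],"claw": 0.02},{"travel": [0,-0.0064,0.109],"twist": [0,0,3.8],"claw": 0.02}], "force": 25}}

```text
clock: 28.25
position: [0.4747, 0.2617, 0.1215]
tool_rot: [-3.141, -0.004, 0.201]
force: [-1.1, 0.1, 9.4]
grip_width: 0.0296
```

Call:
{"method": "apply_moves", "body": {"commands": [{"travel": [0,0,-0.005],"twist": [0,0,0],"claw": 0.02},{"travel": [0,0,-0.01],"twist": [0,0,0],"claw": 0.02},{"travel": [0,0,-0.01],"twist": [0,0,0],"claw": 0.02},{"travel": [0,0,-0.01],"twist": [0,0,0],"claw": 0.02}]}}

```text
clock: 28.65
position: [0.4736, 0.2611, 0.1293]
tool_rot: [-3.141, -0.001, 0.201]
force: [-0.2, -0.1, -0.9]
grip_width: 0.0296
```

```bash
python3 - <<'E'
from h import *
S=bot.grab_frame("side")
cv2.imwrite("pics/side16.png",zoom(S,155,190,285,285,6))
E
```

```text
(no output)
```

View pics/side16.png

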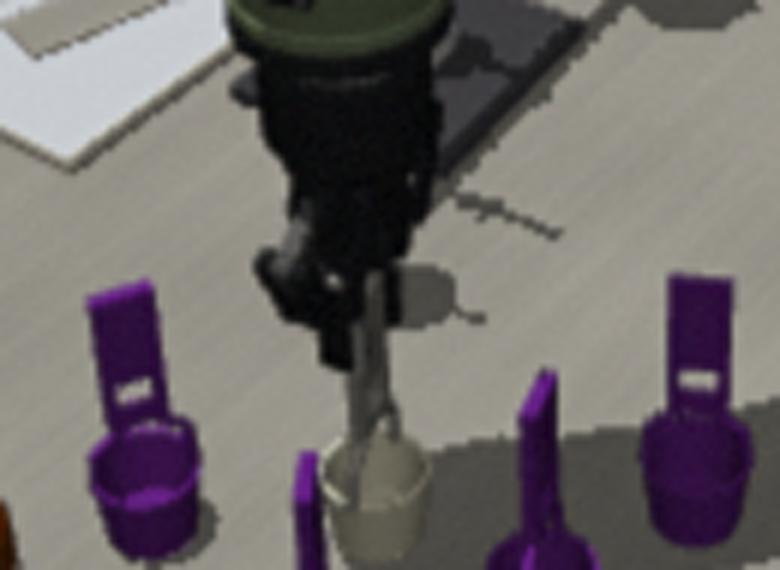

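Call:
{"method": "apply_moves", "body": {"commands": [{"travel": [0,0,0.005],"twist": [0,0,0],"claw": 0.02},{"travel": [0,0,0.0095],"twist": [0,0,0],"claw": 0.02},{"travel": [0,0,0.0095],"twist": [0,0,0],"claw": 0.02},{"travel": [0,0,0.0095],"twist": [0,0,0],"claw": 0.06},{"travel": [0,0,0.0095],"twist": [0,0,0],"claw": 0.06},{"travel": [0,0,0.0095],"twist": [0,0,0],"claw": 0.06},{"travel": [0,0,-0.03],"twist": [0,0,0],"claw": 0.06},{"travel": [0,0,-0.055],"twist": [0,0,0],"claw": 0.06},{"travel": [0,0,-0.055],"twist": [0,0,0],"claw": 0.06}]}}

```text
clock: 29.6
position: [0.4745, 0.262, 0.1867]
tool_rot: [-3.14, -0.004, 0.201]
force: [-0.5, -0.0, -0.5]
grip_width: 0.0599
```

Call:
{"method": "apply_moves", "body": {"commands": [{"travel": [0,0,0],"twist": [0,0,-90],"claw": 0.05},{"travel": [0,0,0],"twist": [0,0,-90],"claw": 0.05},{"travel": [0,0,0],"twist": [0,0,-90],"claw": 0.05},{"travel": [0,0,0],"twist": [0,0,-90],"claw": 0.05},{"travel": [0,0,0],"twist": [0,0,-90],"claw": 0.05},{"travel": [0,0,0],"twist": [0,0,-90],"claw": 0.05},{"travel": [0,0,0],"twist": [0,0,-90],"claw": 0.05},{"travel": [0,0,0],"twist": [0,0,-90],"claw": 0.05},{"travel": [0,0,0],"twist": [0,0,-90],"claw": 0.05},{"travel": [0,0,0],"twist": [0,0,-90],"claw": 0.05}]}}

```text
clock: 30.6
position: [0.4732, 0.261, 0.1832]
tool_rot: [-3.141, -0.0, 1.708]
force: [-0.1, -0.6, 0.5]
grip_width: 0.05
```

Call:
{"method": "apply_moves", "body": {"commands": [{"travel": [0,0,0],"twist": [0,0,-4.1],"claw": 0.05},{"travel": [0,0,0],"twist": [0,0,-4.1],"claw": 0.05},{"travel": [0,0,0],"twist": [0,0,-4.1],"claw": 0.05}]}}

```text
clock: 30.9
position: [0.4733, 0.261, 0.1834]
tool_rot: [-3.141, -0.0, 1.77]
force: [0.6, 0.6, 0.4]
grip_width: 0.0499
```

```bash
python3 - <<'E'
from h import *
go([.4736,.2611,.1195],.201+np.pi/2)
S=bot.grab_frame("side")
cv2.imwrite("pics/side17.png",zoom(S,155,190,285,285,6))
E
```

```text
t 30.9 travel [0.0, 0.0004, 0.0639] twist [-0.04, -0.01, -0.08] rows>= 1.3
```

View pics/side17.png

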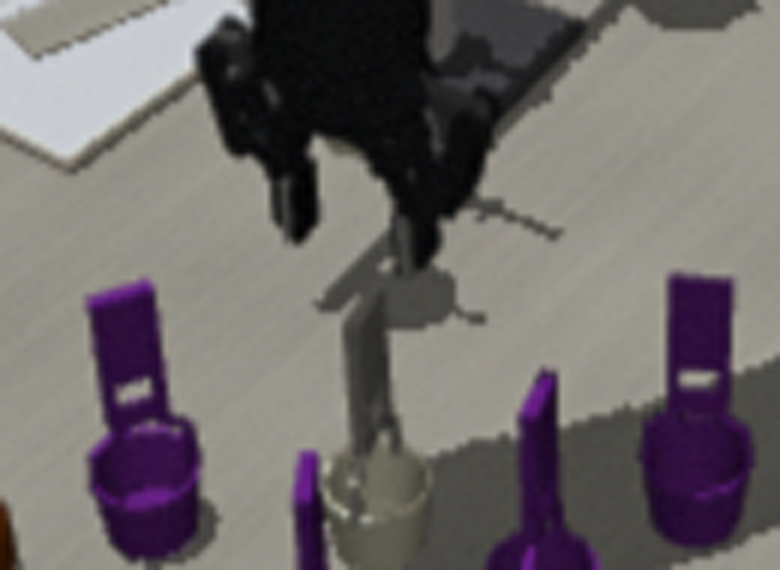

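Call:
{"method": "apply_moves", "body": {"commands": [{"travel": [0,0,0.04],"twist": [0,0,0],"claw": 0.045},{"travel": [0,0,0.063],"twist": [0,0,0],"claw": 0.045},{"travel": [0,0,0.063],"twist": [0,0,0],"claw": 0.045},{"travel": [0,0,0.063],"twist": [0,0,0],"claw": 0.0},{"travel": [0,0,0.063],"twist": [0,0,0],"claw": 0.0},{"travel": [0,0,0.063],"twist": [0,0,0],"claw": 0.0},{"travel": [0,0,0.063],"twist": [0,0,0],"claw": 0.0},{"travel": [0,0,0.063],"twist": [0,0,0],"claw": 0.0},{"travel": [0,0,0.063],"twist": [0,0,0],"claw": 0.0}], "force": 60}}

```text
clock: 31.85
position: [0.4739, 0.2617, 0.1222]
tool_rot: [3.14, -0.001, 1.773]
force: [-1.6, 0.1, 6.6]
grip_width: 0.0073
```

```bash
python3 - <<'E'
from h import *
s=bot.observe();off=s["position"][2]-.092;print(off,s["force"])
go(at(.07,.1,.205+.1*.047+off),ST[2]+np.pi/2)
print(at(.05,.18,.2),s["position"])
E
```

```text
0.030199373691755863 [-1.64656321  0.14492777  6.61345522]
t 31.85 travel [-0.2223, -0.0345, -0.118] twist [0.11, -0.06, 6.06] rows>= 5.1
[0.49669974 0.1184702  0.2       ] [0.47385949 0.26172985 0.12219937]
```

Call:
{"method": "apply_moves", "body": {"commands": [{"travel": [0,0,-0.02],"twist": [0,0,0],"claw": 0.0},{"travel": [0,0,-0.06],"twist": [0,0,0],"claw": 0.0},{"travel": [0,0,-0.1],"twist": [0,0,0],"claw": 0.0},{"travel": [-0.03,-0.01,-0.118],"twist": [0,0,2],"claw": 0.0},{"travel": [-0.07,-0.02,-0.118],"twist": [0,0,4],"claw": 0.0},{"travel": [-0.11,-0.03,-0.118],"twist": [0,0,6],"claw": 0.0},{"travel": [-0.15,-0.035,-0.118],"twist": [0,0,6],"claw": 0.0},{"travel": [-0.19,-0.035,-0.118],"twist": [0,0,6],"claw": 0.0},{"travel": [-0.2223,-0.0345,-0.118],"twist": [0,0,6],"claw": 0.0},{"travel": [-0.2223,-0.0345,-0.118],"twist": [0,0,6],"claw": 0.0}]}}

```text
clock: 32.85
position: [0.4849, 0.032, 0.2392]
tool_rot: [3.141, 0.002, 1.662]
force: [0.3, 0.3, -1.9]
grip_width: 0.0071
```

Call:
{"method": "apply_moves", "body": {"commands": [{"travel": [0,0,0],"twist": [0,0,0],"claw": 0.0},{"travel": [0,0,0],"twist": [0,0,0],"claw": 0.0}]}}

```text
clock: 33.05
position: [0.4842, 0.0374, 0.2393]
tool_rot: [3.141, -0.0, 1.669]
force: [-0.6, -0.9, -2.3]
grip_width: 0.0074
```

```bash
python3 look.py 18 .1 .0302 .047 side top
```

```text
[0.48417039 0.0374026  0.23932055] [ 3.14088460e+00 -2.14130627e-04  1.66948578e+00] [-0.58045525 -0.8504646  -2.31215327] 0.007363213596364848
stand-frame tool rel tip [-0.0703  0.0005  0.0296] eye z rel -0.0005777208190680914 yaw err deg 0.1369057378452226
```

View pics/side18.png

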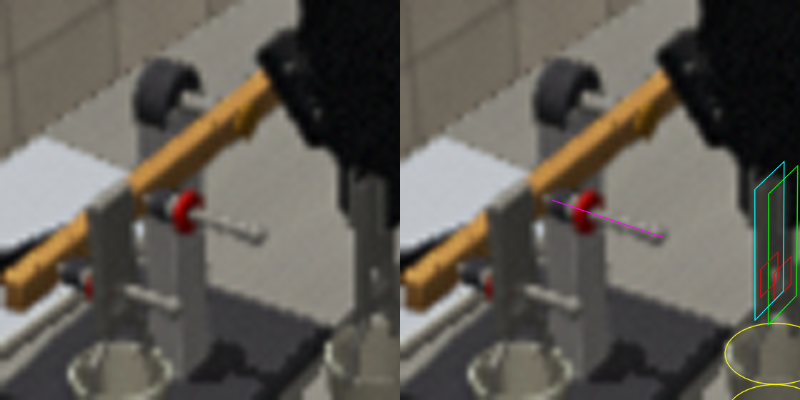

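View pics/top18.png

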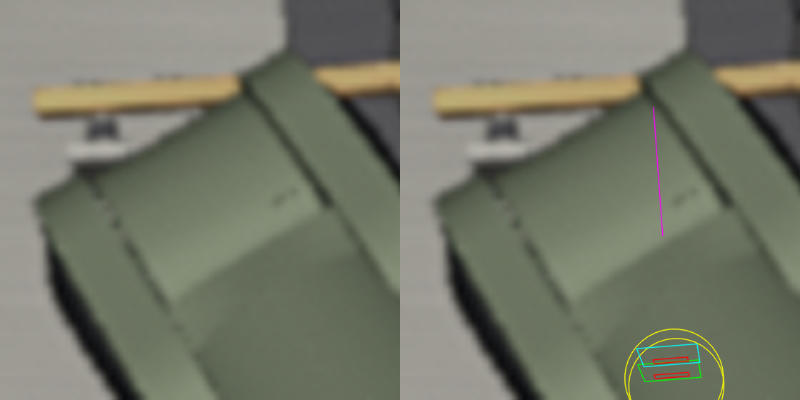

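Call:
{"method": "apply_moves", "body": {"commands": [{"travel": [-0.0004,0.02,-0.0006],"twist": [0,0,0],"claw": 0.0},{"travel": [-0.0004,0.04,-0.0006],"twist": [0,0,0],"claw": 0.0},{"travel": [-0.0004,0.052,-0.0006],"twist": [0,0,0],"claw": 0.0},{"travel": [-0.0004,0.059,-0.0006],"twist": [0,0,0],"claw": 0.0},{"travel": [-0.0004,0.065,-0.0006],"twist": [0,0,0],"claw": 0.0},{"travel": [-0.0004,0.071,-0.0006],"twist": [0,0,0],"claw": 0.0},{"travel": [-0.0004,0.077,-0.0006],"twist": [0,0,0],"claw": 0.0},{"travel": [-0.0004,0.082,-0.0006],"twist": [0,0,0],"claw": 0.0},{"travel": [-0.0004,0.082,-0.0006],"twist": [0,0,0],"claw": 0.0}]}}

```text
clock: 34.05
position: [0.5663, 0.0441, 0.2394]
tool_rot: [3.142, -0.0, 1.668]
force: [0.2, -0.7, -2.1]
grip_width: 0.0071
```

```bash
python3 look.py 19 .1 .0302 .047 side
```

```text
[0.56625329 0.04410098 0.23940719] [ 3.14157420e+00 -2.88464390e-04  1.66835505e+00] [ 0.16369524 -0.70179415 -2.11281831] 0.0070728581735565255
stand-frame tool rel tip [ 0.0121 -0.0007  0.0297] eye z rel -0.0004910766743418914 yaw err deg 0.07211958852324156
```

View pics/side19.png

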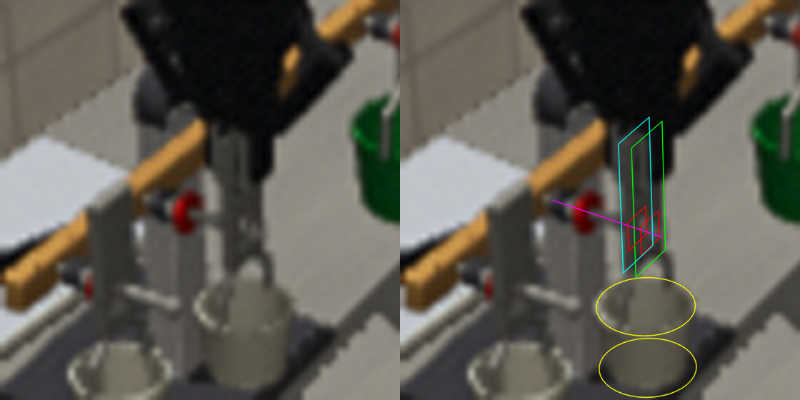

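Call:
{"method": "apply_moves", "body": {"commands": [{"travel": [0.0006,0.006,0],"twist": [0,0,0],"claw": 0.0},{"travel": [0.0006,0.012,0],"twist": [0,0,0],"claw": 0.0},{"travel": [0.0006,0.016,0],"twist": [0,0,0],"claw": 0.0},{"travel": [0.0006,0.018,0],"twist": [0,0,0],"claw": 0.0},{"travel": [0.0006,0.018,0],"twist": [0,0,0],"claw": 0.0}]}}

```text
clock: 34.6
position: [0.5839, 0.0465, 0.2393]
tool_rot: [-3.141, -0.0, 1.668]
force: [-0.6, -0.1, -2.3]
grip_width: 0.007
```

Call:
{"method": "apply_moves", "body": {"commands": [{"travel": [0,0.0015,0],"twist": [0,0,0],"claw": 0.0},{"travel": [0,0.003,0],"twist": [0,0,0],"claw": 0.0},{"travel": [0,0.003,0],"twist": [0,0,0],"claw": 0.0}]}}

```text
clock: 34.9
position: [0.5869, 0.0467, 0.2395]
tool_rot: [3.141, -0.0, 1.668]
force: [0.2, 0.4, -1.4]
grip_width: 0.0073
```

Call:
{"method": "apply_moves", "body": {"commands": [{"travel": [0,0.0015,0],"twist": [0,0,0],"claw": 0.0},{"travel": [0,0.003,0],"twist": [0,0,0],"claw": 0.0},{"travel": [0,0.003,0],"twist": [0,0,0],"claw": 0.0}]}}

```text
clock: 35.2
position: [0.5899, 0.047, 0.2394]
tool_rot: [3.142, -0.0, 1.668]
force: [0.5, -0.0, -2.2]
grip_width: 0.0074
```

Call:
{"method": "apply_moves", "body": {"commands": [{"travel": [0,0.0015,0],"twist": [0,0,0],"claw": 0.0},{"travel": [0,0.003,0],"twist": [0,0,0],"claw": 0.0},{"travel": [0,0.003,0],"twist": [0,0,0],"claw": 0.0}]}}

```text
clock: 35.5
position: [0.5929, 0.0473, 0.2394]
tool_rot: [3.142, -0.0, 1.668]
force: [-0.6, 0.6, -1.8]
grip_width: 0.0072
```

Call:
{"method": "apply_moves", "body": {"commands": [{"travel": [0,0.0015,0],"twist": [0,0,0],"claw": 0.0},{"travel": [0,0.003,0],"twist": [0,0,0],"claw": 0.0},{"travel": [0,0.003,0],"twist": [0,0,0],"claw": 0.0}]}}

```text
clock: 35.8
position: [0.5954, 0.0476, 0.2392]
tool_rot: [-3.14, -0.0, 1.669]
force: [-5.4, 0.0, -2.0]
grip_width: 0.0069
```

Call:
{"method": "apply_moves", "body": {"commands": [{"travel": [0,0.001,0],"twist": [0,0,0],"claw": 0.0},{"travel": [0,0.002,0],"twist": [0,0,0],"claw": 0.0},{"travel": [0,0.002,0],"twist": [0,0,0],"claw": 0.0}]}}

```text
clock: 36.1
position: [0.5969, 0.0477, 0.2391]
tool_rot: [-3.14, 0.0, 1.669]
force: [-8.0, -0.2, -0.2]
grip_width: 0.0068
```

Call:
{"method": "apply_moves", "body": {"commands": [{"travel": [0,0,0],"twist": [0,0,0],"claw": 0.0},{"travel": [0,0,0],"twist": [0,0,0],"claw": 0.0}]}}

```text
clock: 36.3
position: [0.5969, 0.0478, 0.2391]
tool_rot: [-3.14, 0.0, 1.669]
force: [-7.4, -0.3, -1.8]
grip_width: 0.0073
```

```bash
python3 st.py .1
```

```text
[ 0.0429 -0.      0.0341] F stand [-7.36  0.41 -1.83] M [-0.03  1.9   0.  ] 0.007262997646981656 36.3
```

Call:
{"method": "apply_moves", "body": {"commands": [{"travel": [0,-0.003,0],"twist": [0,0,0],"claw": 0.0},{"travel": [0,-0.0055,0],"twist": [0,0,0],"claw": 0.0},{"travel": [0,-0.0055,0.0025],"twist": [0,0,0],"claw": 0.0},{"travel": [0,-0.0055,0.005],"twist": [0,0,0],"claw": 0.0},{"travel": [0,-0.0055,0.0065],"twist": [0,0,0],"claw": 0.0},{"travel": [0,-0.0055,0.008],"twist": [0,0,0],"claw": 0.0},{"travel": [0,-0.0055,0.0095],"twist": [0,0,0],"claw": 0.0},{"travel": [0,-0.0055,0.01],"twist": [0,0,0],"claw": 0.0},{"travel": [0,-0.0055,0.01],"twist": [0,0,0],"claw": 0.0}]}}

```text
clock: 37.2
position: [0.5923, 0.0473, 0.2295]
tool_rot: [3.141, -0.0, 1.668]
force: [0.3, 1.1, -0.1]
grip_width: 0.0073
```

```bash
python3 st.py .1; python3 look.py 20 .1 .0302 0 side;python3 st.py .1
```

```text
[ 0.0383 -0.0001  0.0245] F stand [ 0.44  1.02 -0.05] M [ 0.09 -0.15  0.05] 0.007328881024934333 37.2
[0.59230163 0.04727207 0.2294633 ] [ 3.14141077e+00 -2.14107432e-04  1.66844773e+00] [ 0.33568473  1.05679372 -0.05254246] 0.007328881024934333
stand-frame tool rel tip [ 0.0383 -0.0001  0.0245] eye z rel -0.0057367003213652755 yaw err deg 0.07742942351847329
[ 0.0383 -0.0001  0.0245] F stand [ 0.28  0.29 -0.57] M [ 0.09 -0.12 -0.01] 0.007271121432693501 37.25
```

View pics/side20.png

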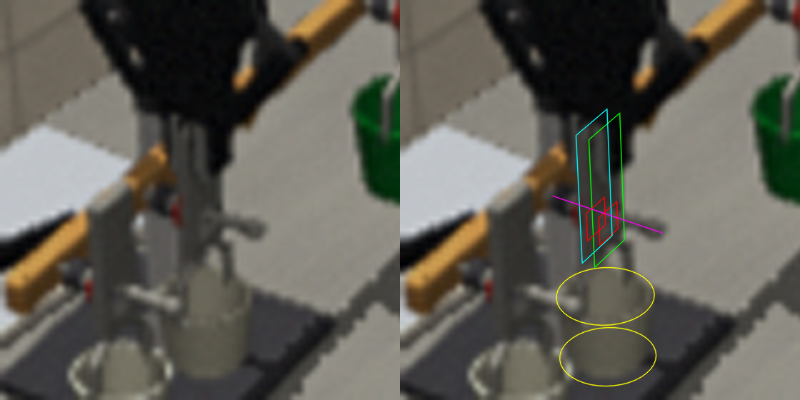

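Call:
{"method": "apply_moves", "body": {"commands": [{"travel": [0,0,0.001],"twist": [0,0,0],"claw": 0.0},{"travel": [0,0,0.0015],"twist": [0,0,0],"claw": 0.0},{"travel": [0,0,0.0015],"twist": [0,0,0],"claw": 0.0},{"travel": [0,0,0.0015],"twist": [0,0,0],"claw": 0.0}]}}

```text
clock: 37.65
position: [0.5922, 0.0472, 0.228]
tool_rot: [3.142, -0.0, 1.668]
force: [0.5, 0.8, -0.1]
grip_width: 0.0072
```

```bash
python3 st.py .1; python3 - <<'E'
from h import *
fx=[]
for i in range(3): f=bot.grab_frame("side"); fx.append(bot.observe()["force"])
print(np.round(fx,1).tolist())
S0=pickle.load(open("side0.pkl","rb"))
a=zoom(S0,185,120,285,200,8)[:, :];b=zoom(f,185,120,285,200,8)
drawbar(b,f,ST,185,120,8)
cv2.imwrite("pics/side21.png",cv2.resize(b,(800,640))[:600])
E
```

```text
[ 0.0382 -0.0001  0.023 ] F stand [ 0.6   0.78 -0.13] M [ 0.19 -0.19 -0.01] 0.007245276360658211 37.65
[[0.2, -0.1, 0.9], [0.6, 0.4, -0.1], [0.6, 1.8, 0.7]]
```

View pics/side21.png

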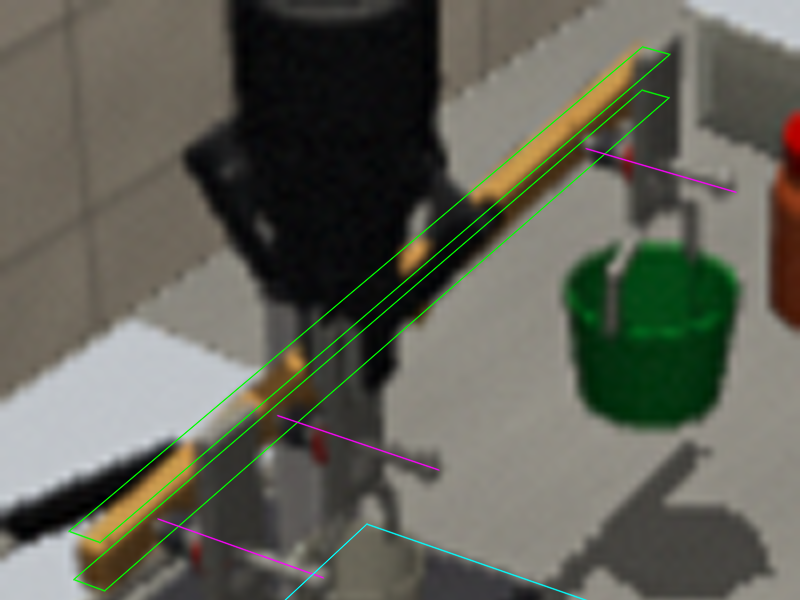

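Call:
{"method": "apply_moves", "body": {"commands": [{"travel": [0,0,0],"twist": [0,0,0],"claw": 0.03},{"travel": [0,0,0],"twist": [0,0,0],"claw": 0.03},{"travel": [0,0,0],"twist": [0,0,0],"claw": 0.03},{"travel": [0,0,0],"twist": [0,0,0],"claw": 0.03},{"travel": [0,0,-0.02],"twist": [0,0,0],"claw": 0.03},{"travel": [0,0,-0.06],"twist": [0,0,0],"claw": 0.03},{"travel": [0,0,-0.1],"twist": [0,0,0],"claw": 0.03},{"travel": [0,-0.04,-0.13],"twist": [0,0,0],"claw": 0.03},{"travel": [0,-0.08,-0.15],"twist": [0,0,0],"claw": 0.03},{"travel": [0,-0.12,-0.15],"twist": [0,0,0],"claw": 0.03}]}}

```text
clock: 38.8
position: [0.4721, 0.0362, 0.3797]
tool_rot: [3.139, 0.0, 1.669]
force: [0.5, -0.0, 1.7]
grip_width: 0.0302
```

Call:
{"method": "apply_moves", "body": {"commands": [{"travel": [-0.05,-0.03,0],"twist": [0,0,0],"claw": 0.03},{"travel": [-0.1,-0.03,0],"twist": [0,0,0],"claw": 0.03},{"travel": [-0.15,-0.03,0],"twist": [0,0,0],"claw": 0.03},{"travel": [-0.2,-0.03,0],"twist": [0,0,0],"claw": 0.03},{"travel": [-0.25,-0.03,0],"twist": [0,0,0],"claw": 0.03},{"travel": [-0.3,-0.03,0],"twist": [0,0,0],"claw": 0.03},{"travel": [-0.35,-0.03,0],"twist": [0,0,0],"claw": 0.03},{"travel": [-0.35,-0.03,0],"twist": [0,0,0],"claw": 0.03},{"travel": [-0.35,-0.03,0],"twist": [0,0,0],"claw": 0.03}]}}

```text
clock: 39.7
position: [0.4768, -0.3169, 0.3772]
tool_rot: [-3.141, -0.001, 1.666]
force: [-0.1, 1.2, -0.4]
grip_width: 0.0301
```

```bash
python3 - <<'E'
from h import *
f=bot.grab_frame("side");b=zoom(f,180,115,300,215,6);drawbar(b,f,ST,180,115,6)
cv2.imwrite("pics/side22.png",np.hstack([b])); cv2.imwrite("pics/side22f.png",cv2.resize(f["frame"],(800,600)))
f=bot.grab_frame("top");b=zoom(f,195,130,345,230,5);drawbar(b,f,ST,195,130,5);cv2.imwrite("pics/top22.png",b)
E
```

```text
(no output)
```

View pics/side22.png

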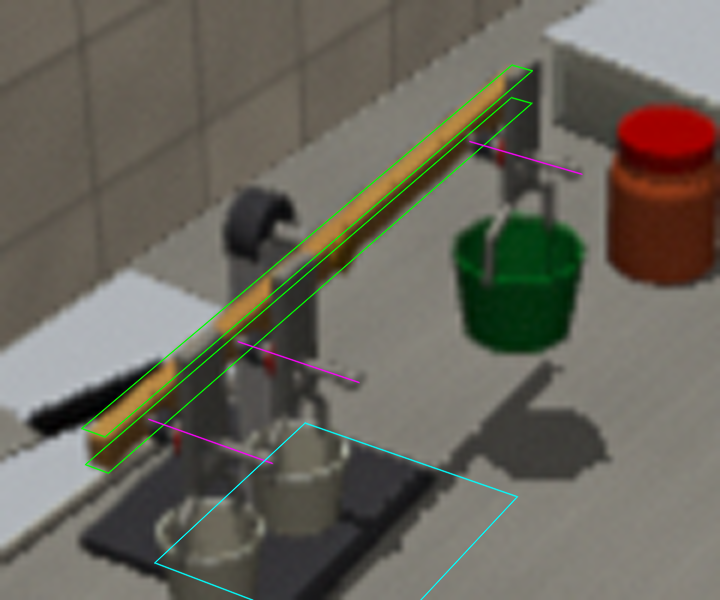

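View pics/top22.png

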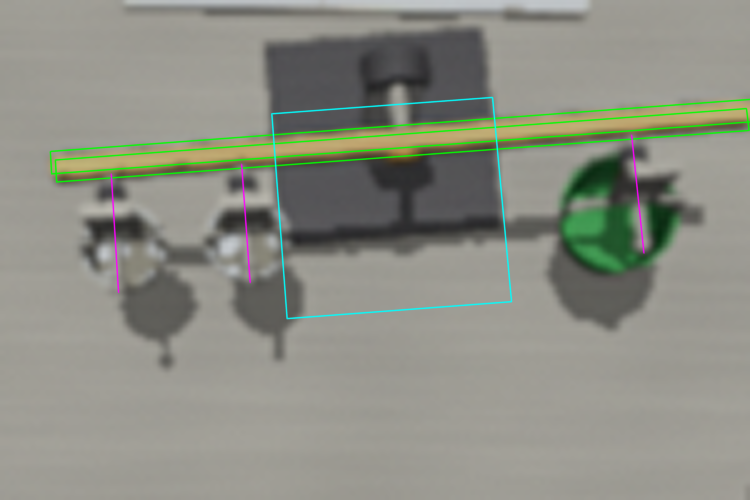

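View pics/side22f.png

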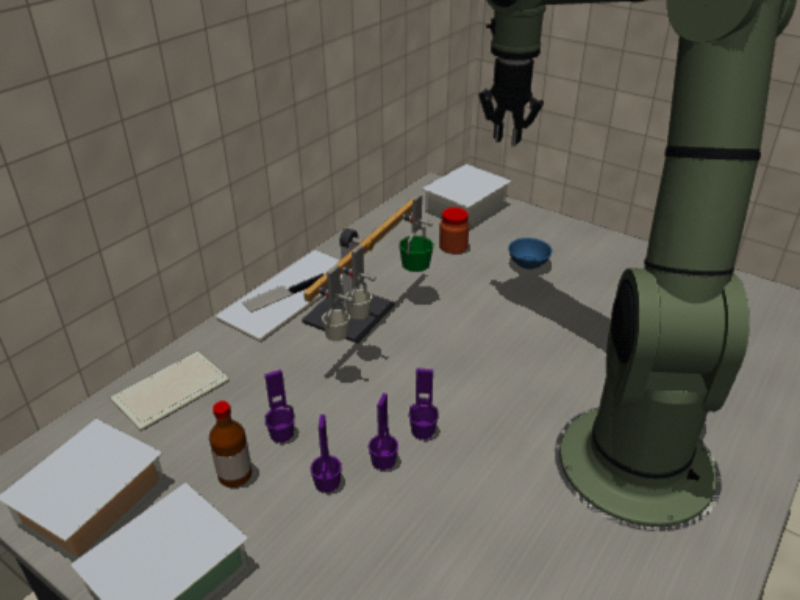

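Call:
{"method": "apply_moves", "body": {"commands": [{"travel": [0,0,0],"twist": [0,0,0],"claw": 0.03},{"travel": [0,0,0],"twist": [0,0,0],"claw": 0.03},{"travel": [0,0,0],"twist": [0,0,0],"claw": 0.03},{"travel": [0,0,0],"twist": [0,0,0],"claw": 0.03},{"travel": [0,0,0],"twist": [0,0,0],"claw": 0.03},{"travel": [0,0,0],"twist": [0,0,0],"claw": 0.03},{"travel": [0,0,0],"twist": [0,0,0],"claw": 0.03}]}}

```text
clock: 40.5
position: [0.477, -0.3158, 0.3779]
tool_rot: [3.142, -0.0, 1.668]
force: [-0.4, 0.6, 0.4]
grip_width: 0.0304
```

```bash
python3 - <<'E'
from h import *
a=bot.grab_frame("side")["frame"];
for i in range(6): b=bot.grab_frame("side")["frame"]
r=np.s_[120:235,185:300]
print("max diff bar region",np.abs(a[r].astype(int)-b[r]).max())
S0=pickle.load(open("side0.pkl","rb"))["frame"]
g=lambda im,c:cv2.cvtColor(im[c],cv2.COLOR_BGR2GRAY).astype(np.float32)
for n,c in(("bar left end",np.s_[180:196,193:207]),("bar right",np.s_[126:150,245:262])): print(n,cv2.phaseCorrelate(g(S0,c),g(b,c)))
print(bot.observe()["clock"]); print(bot.job_done())
E
```

```text
max diff bar region 8
bar left end ((0.6107903848919651, 0.2576615811320231), 1.0456298172473908)
bar right ((-0.04916957222253515, -0.4054727894860335), 1.0621748848093882)
40.85
the job is handed in; nothing more can be done
None
```

All three pots are hanging on their prongs, the bar looks level, and I handed the job in at 40.9 s of the 72 s allowed. No verdict came back, so the result is based on my own readings and pictures.

- **Order:** one small pot went on the outer left prong, then the big pot on the right, then the other small pot on the inner left.
- **Pressing:** each pot was held against its pad at about 7.5–8 N on the wrist sensor. That is a little under the 9 N target but inside 5–14 N. It was held for at least 0.3 s, then eased off, lowered until the wrist read roughly zero load, and released.
- **Last checks:** two side pictures 0.3 s apart show no visible motion of the bar or pots. Both bar ends are within about 0.65 px of where they started, roughly 2 mm or 0.01 rad of lean. The arm is well clear of everything. The bottle, jar, bowl and purple look-alikes look undisturbed.
- **Disagreements:** nothing failed. My fitted bar model sits about 1 px off the bar's edges in the pictures. While I was lowering the last pot, its picture suggested the bar had not quite come level. Lowering it 1.5 mm more brought the load reading to about zero, and the next picture agreed.

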